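Cover the powder pot, bring it to the front of the jar carousel and hold the carousel

TASK

One pot in the jar carousel stands open: first, before turning the carousel, put its loose lid on gently (do not drop it), so that it sits fully down and level. Then turn the carousel until that pot stands squarely at the front, over the middle of the base's ledge, and finish while gripping its centre knob, holding the turntable still there so that the pot can be lifted out. The lid stays on, the other jars stay upright in their places, and the other things on the bench are left alone.

Things in the scene. Friction and masses are not known exactly. Their poses are not given: they have to be found in the camera images.
- carousel_base: fixed dark steel base of the jar carousel, screwed to the bench: a round plate (diameter 232, 12 high) under the turntable. Origin on the bench at the turning axis, z up. Its front is its own -x side, marked by a flat ledge 62 wide and 12 high that juts out there, from 128 (edge of the turntable) to 172 mm from the axis; the front points more or less towards the robot (yaw within about 0.35 rad).
- turntable (a joint): how far the turntable has been turned since the start (rad; 0 at the start, wherever its pots stand), growing anticlockwise seen from above; it turns freely without stops, with light friction (about 0.04 N m), and stays where it is left. Disc, post, knob and pots turn together.
- turntable_top (a point): centre of the turntable's upper face, on the axis, 26 mm above the bench. Aluminium disc of diameter 256 with five round collars (inner diameter 62, 10 high) spaced evenly, 72 degrees apart, their centres 85 mm from the axis; in each a pot or jar stands loosely, with about 3 mm of play, its foot on the disc.
- knob_grip (a point): middle of the round black grip knob on top of the carousel's centre post, on the turning axis, 138 mm above the bench. The knob is fixed to the turntable, diameter 38, 28 high (124 to 152 mm above the bench), on a post of diameter 18. The next highest thing, the seated lid, reaches 109 mm.
- centre_knob: the same black knob; origin at the centre of its underside, on the axis, 124 mm above the bench; it turns with the turntable.
- pot: the one open pot, in one of the collars: white porcelain, outer diameter 56, 55 high, wall 3.5 (mouth about 48 wide), about 0.13 kg. Origin at the centre of its foot, z up its axis. The other four places hold closed jars.
- pot_rim (a point): centre of the open pot's mouth, level with the rim, 55 mm above its foot (81 mm above the bench).
- lid: the pot's loose lift-off lid, white porcelain, lying upright on the bench beside the carousel, 45 g. Origin at the centre of the underside, z up. From the bottom up: a round plug of diameter 41, tapered at the foot, 7 deep, that goes into the pot's mouth; a flange of diameter 59 (7 to 13 mm above the origin) whose underside rests on the rim; a straight round grip knob of diameter 18 (13 to 35 mm above the origin).
- lid_seat (a point): centre of the underside of the lid's flange, 7 mm above the lid's origin; it meets point pot_rim when the lid is seated.
- jar1: closed white screw-top jar in one of the collars, diameter 56, 64 high with its flat cream cap; origin at the centre of its foot. To be left in its collar.
- jar2: closed white screw-top jar in one of the collars, diameter 56, 64 high with its flat cream cap; origin at the centre of its foot. To be left in its collar.
- jar3: closed white screw-top jar in one of the collars, diameter 56, 64 high with its flat cream cap; origin at the centre of its foot. To be left in its collar.
- jar4: closed white screw-top jar in one of the collars, diameter 56, 64 high with its flat cream cap; origin at the centre of its foot. To be left in its collar.
- oil_bottle: bystander: small clear squeeze bottle with a pointed red cap, diameter 44, 125 high, origin at the centre of its foot.
- mug: bystander: white mug, diameter 76, 75 high, handle at its own +y; origin at the centre of its foot.
- tang: bystander: polisher's tang, a blue arm about 190 long and 100 wide, 66 high, standing on two ball feet and a pin; origin on the bench under its middle, its head towards its own +x.
There are look-alikes about, which are no part of the job. Leave any black or purple look-alike of the lid alone.

How it is judged:
By the outcome, as a careful person would: the job done as asked, in the order asked, and still so for the second after the job is handed in, while the arm keeps its last pose, push and grip.
It also fails if it takes over 54 s, if anything falls off the work surface, if the arm or the gripper's body presses on something with over 40 N, if the wrist force passes 120 N, or if a joint passes its speed limit or range.

ROBOT

A 6-joint arm with a two-finger parallel gripper is mounted at the origin on the work surface. World frame = base frame: x ahead of the robot, y to its left, z up, the work surface at z = 0. Lengths are in m, angles in rad, forces in N, time in s.
With the tool pointing down it reaches from about 0.3 to 0.875 m from the base axis. Payload 6.4 kg.
Tool frame: the origin (TCP) lies at the very end of the fingers, on their centre line; the grasp point (between the pads) lies 19 mm behind it (arm.tcp_to_grasp is the distance from the TCP to the grasp point, in m); y points along the fingers, x is the direction in which the jaws open and shut, and the axes are right-handed (so a half turn about y gives the same grasp; the last joint's range is limited). The gripper opens to 85 mm and grips with 20 to 120 N. Pads are 22 mm wide; open, the fingers measure 114 mm over their backs; the gripper's body (76 mm by 85 mm) begins 54 mm behind the grasp point. The pads swing forward as they close: fully open they stand 13 mm farther back than shut.
Start: joints at [-1.431, 0.181, 1.607, -0, 1.354, -0.206], TCP at [0.195, -0.541, 0.231] pointing down, gripper open.
Joint ranges: [-2.99, 2.99], [-0.89, 2.07], [0.3, 2.58], [-1.14, 4.28], [0, 2.63], [-3.12, 3.12]. Speed limits (rad/s): [2.57, 2.57, 3.01, 3.14, 3.14, 3.14].

INTERFACE

Orientations are given as a unit quaternion [x, y, z, w].
In Python, from bench import arm gives the robot as it stands.
- The arm moves only by the tool servo_tool, never from a script. Its argument "targets" is a list of rows, each an object with "delta_rot": the turn, a rotation vector about the tool's x, y, z in degrees, a list of three; "xyz": the shift along the tool's x, y, z in cm, a list of three; "hand": the opening in per cent of the stroke, from 0 (shut) to 100 (fully open). A call has 1 to 5 rows; each row is the pose to reach, as a shift and turn from the pose commanded when the call began, along the tool's axes at that moment; what a row does not reach only later rows make up. A row lasts 1/12 s, in which the tool goes at most 41.7 mm and 7.16 degrees, less where a joint would pass 70% of its speed; a pose out of reach is approached as far as the arm can. A call with a gripper value outside its range is refused whole. The fingers move at their own pace and stop on an object; "newtons" is the grip in N (left out, the last holds). Time passes only in rows, so rows that repeat a pose let the fingers close. It gives the time, the measured TCP pose, the force and the opening at its end, in the units of the state.
- arm.observe(): the state, without advancing time (a new reading comes with each control period).
- arm.snapshot(name): name is "scene" or "side" or "wrist"; returns the picture (420x560x3 uint8, red, green, blue); there is no depth.
- arm.camera_info(name): a dict with "fx", "fy", "cx", "cy" (pixels), "rvec" (rotation vector, rad) and "tvec" (3), from world to camera coordinates, as OpenCV has them; the wrist camera has in their place "T_tool_cam" (4x4, takes a point from camera to tool coordinates, whose origin is the TCP and whose axes are the tool frame's). Camera axes: x right, y down, z forward; pixel columns grow to the right and rows downward; lengths in m; the calibration is good to about 2 mm. The wrist camera is an equidistant fisheye: a pixel r from the principal point sees the ray r / f radians off the axis. A picture is of the moment at which its call begins: read the wrist's pose just before it. camera_info takes no time and is no camera call.
- arm.close_job(): hands the job in, once; it reports no verdict.
The state is a dict: "t": time; "qpos": joint angles; "joint_velocities": joint speeds; "joint_efforts": joint torques, N m; "tool_pos": TCP position; "ee_rot": TCP orientation; "contact_force": force on the tool from outside, world axes, zero at the start; "moment": the same for the moment, N m; "grip_width": finger opening in m.
Only numpy, scipy, OpenCV 4.12 (cv2) and the standard library are available. Lean on these libraries where they do the work, as an engineer would, in place of code of your own. Each camera call takes 0.05 s, during which the arm holds its last target.

## Working session

There is one attempt and no reset: what is moved stays moved. The work goes in short steps, Python scripts to look and compute and a tool call to move; the robot and the scene stay as the last step left them, time stands still between calls to the robot, and variables do not carry over. Pictures are saved under pics/ and viewed, and the job is handed in when it is done.

Besides the shell and the picture viewer there is one more tool, called by a JSON object that holds its "api" and its "payload", one argument or row to a line. servo_tool: Moves the arm, as the interface text tells. Its arguments: {"type":"object","properties":{"targets":{"type":"array"},"newtons":{"type":"number"}},"required":["targets"]}

```bash
ls; mkdir -p pics
python3 - <<'E'
from bench import arm
import cv2
print(arm.observe())
for n in ["scene","side","wrist"]:
    im=arm.snapshot(n); cv2.imwrite(f"pics/{n}0.png",im[:,:,::-1]); print(n,arm.camera_info(n))
print(arm.tcp_to_grasp)
E
```

```text
pics
{'t': 0.0, 'qpos': array([-1.43131934e+00,  1.81553769e-01,  1.60803428e+00,  1.26274318e-05,
        1.35380245e+00, -2.06328649e-01]), 'joint_velocities': array([ 0.00018385, -0.00118678, -0.00052436, -0.00089648, -0.00252762,
       -0.00115486]), 'joint_efforts': array([-1.76351237e-03, -4.44871294e+01, -3.51336837e+01, -2.37562945e-04,
        8.93727411e-03,  3.49228955e-06]), 'tool_pos': array([ 0.19482321, -0.54038637,  0.23036431]), 'ee_rot': array([-0.57809806,  0.40695508, -0.40609307,  0.57903248]), 'contact_force': array([-0.52335716, -0.15199976,  0.18426838]), 'moment': array([ 0.0221217 , -0.0486113 ,  0.00074662]), 'grip_width': 0.08542261949438083}
scene {'fx': 455.1475896749557, 'fy': 455.1475896749557, 'cx': 274.9294398382386, 'cy': 208.68359145479894, 'rvec': array([ 0.91375582,  2.3525099 , -1.25068135]), 'tvec': array([ 0.38431828, -0.13244435,  1.41521873])}
side {'fx': 452.0019368359176, 'fy': 452.0019368359176, 'cx': 285.9405045566172, 'cy': 205.24671574091812, 'rvec': array([ 2.29200391, -0.30379658,  0.11388209]), 'tvec': array([-0.51171377,  0.19249229,  1.25765813])}
wrist {'fx': 325.19226210127806, 'fy': 325.19226210127806, 'cx': 277.0461700428744, 'cy': 206.60572559083903, 'T_tool_cam': array([[ 9.99999948e-01,  2.87867910e-04, -1.45104653e-04,
         3.59336215e-04],
       [ 2.21764517e-04, -2.87598474e-01,  9.57751047e-01,
        -1.42397744e-01],
       [ 2.33973915e-04, -9.57751030e-01, -2.87598523e-01,
         7.27906131e-02],
       [ 0.00000000e+00,  0.00000000e+00,  0.00000000e+00,
         1.00000000e+00]])}
0.0187
```

View pics/scene0.png

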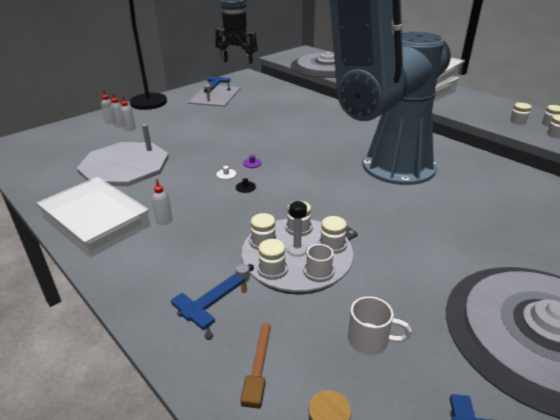

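View pics/side0.png

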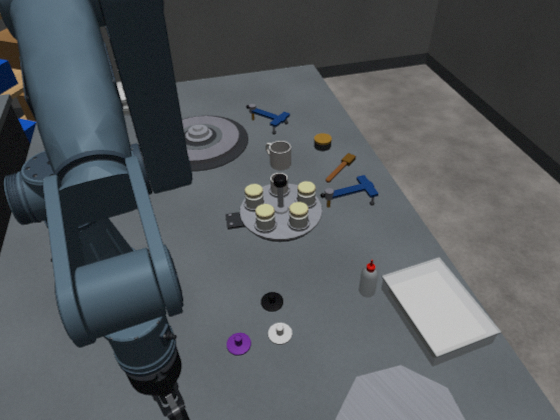

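View pics/wrist0.png

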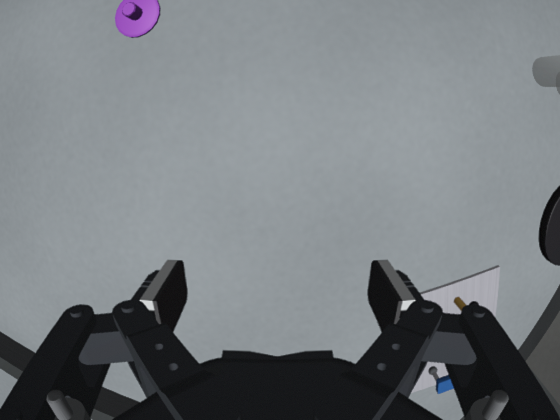

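The white lid is at scene (226,172) / side (280,332). The open pot is at scene (320,262) / side (280,185). The ledge shows at side (235,220).

```bash
cat > h.py <<'E'
import numpy as np, cv2
from scipy.spatial.transform import Rotation as R
from bench import arm
def ray(n,px,pose=None):
    c=arm.camera_info(n); u,v=px
    if n!="wrist":
        Rm=cv2.Rodrigues(np.array(c["rvec"]))[0]; d=np.array([(u-c["cx"])/c["fx"],(v-c["cy"])/c["fy"],1.])
        return -Rm.T@c["tvec"], Rm.T@d/np.linalg.norm(d)
    x,y=u-c["cx"],v-c["cy"]; r=np.hypot(x,y)+1e-12; th=r/c["fx"]
    d=np.array([np.sin(th)*x/r,np.sin(th)*y/r,np.cos(th)]); T=c["T_tool_cam"]
    p,q=pose; Rt=R.from_quat(q).as_matrix()
    return p+Rt@T[:3,3], Rt@T[:3,:3]@d
def onz(n,px,z,pose=None):
    o,d=ray(n,px,pose); return o+d*(z-o[2])/d[2]
def proj(n,P,pose=None):
    c=arm.camera_info(n)
    if n!="wrist":
        Rm=cv2.Rodrigues(np.array(c["rvec"]))[0]; p=Rm@P+c["tvec"]; return np.array([c["fx"]*p[0]/p[2]+c["cx"],c["fy"]*p[1]/p[2]+c["cy"]])
    T=np.linalg.inv(c["T_tool_cam"]); q=R.from_quat(pose[1]).as_matrix().T@(np.array(P)-pose[0]); p=T[:3,:3]@q+T[:3,3]
    th=np.arctan2(np.hypot(p[0],p[1]),p[2]); s=c["fx"]*th/np.hypot(p[0],p[1]); return np.array([c["cx"]+s*p[0],c["cy"]+s*p[1]])
def tri(r):
    A=sum(np.eye(3)-np.outer(d,d) for o,d in r); b=sum((np.eye(3)-np.outer(d,d))@o for o,d in r); return np.linalg.solve(A,b)
def blob(m,near):
    n,l,s,c=cv2.connectedComponentsWithStats(m.astype(np.uint8)); i=1+np.argmin(np.hypot(*(c[1:]-near).T)); return l==i,s[i],c[i]
def snap(n,name):
    s=arm.observe(); im=arm.snapshot(n); cv2.imwrite(f"pics/{name}.png",im[:,:,::-1]); return im,(s["tool_pos"],s["ee_rot"])
def goto(p,ax=None):
    """print shift (cm, tool axes) and turn (deg rotvec) to TCP p with tool down, jaw axis x along world heading ax(rad)"""
    s=arm.observe(); Rt=R.from_quat(s["ee_rot"]); out=Rt.inv().apply(np.array(p)-s["tool_pos"])*100
    print("t",s["t"],"pos",s["tool_pos"].round(4),"shift cm",out.round(2))
    x,y=Rt.apply([1,0,0]),Rt.apply([0,1,0]); print("x ax",x.round(3),"y",y.round(3),"head deg",np.degrees(np.arctan2(x[1],x[0])).round(2))
    if ax is not None:
        X=np.array([np.cos(ax),np.sin(ax),0]);Y=np.array([0,0,-1.]);M=np.column_stack([X,Y,np.cross(X,Y)])
        print("rot deg",np.degrees((Rt.inv()*R.from_matrix(M)).as_rotvec()).round(2))
E
python3 - <<'E'
import cv2
a=cv2.imread("pics/scene0.png")[150:300,190:390]; b=cv2.imread("pics/side0.png")[160:250,215:335]
cv2.imwrite("pics/s0z.png",cv2.resize(a,None,fx=4,fy=4,interpolation=2)); cv2.imwrite("pics/d0z.png",cv2.resize(b,None,fx=6,fy=6,interpolation=2))
E
python3 - <<'E'
from h import *
for n,near in (("scene",(226,173)),("side",(280,332))):
    im=cv2.imread(f"pics/{n}0.png"); x,y=near; p=im[y-14:y+15,x-14:x+15]; m=np.zeros(im.shape[:2],bool); m[y-16:y+17,x-16:x+17]=(p:=im[y-16:y+17,x-16:x+17].min(2))>150
    B,s,c=blob(m,near); print(n,s,c, onz(n,c,0.012))
    hsv=cv2.cvtColor(im,cv2.COLOR_BGR2HSV)
    near={"scene":(298,208),"side":(280,181)}[n]
    k=(im.max(2)<45); B,s,c=blob(k,near); print("knob",s,c)
E
```

```text
scene [216 165  21  14 168] [225.71428571 172.9047619 ] [ 0.42929312 -0.31898335  0.012     ]
knob [289 202  18  16 213] [297.56338028 209.84976526]
side [268 323  24  21 355] [279.51267606 332.88732394] [ 0.4300781  -0.31615975  0.012     ]
knob [273 174  14  14 146] [279.61643836 180.73287671]
```

View pics/s0z.png

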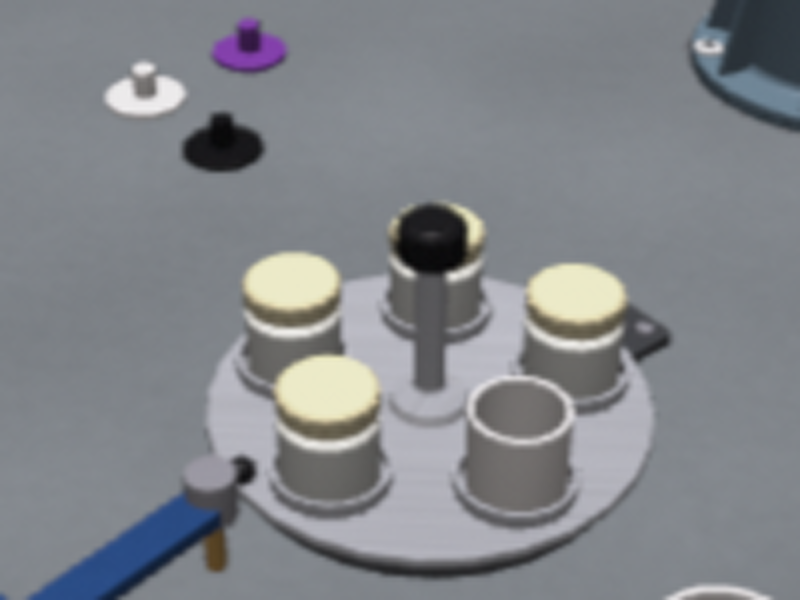

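View pics/d0z.png

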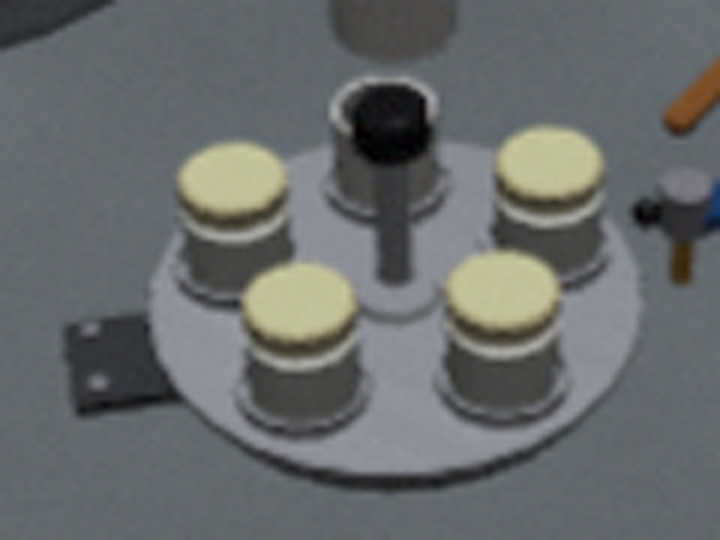

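Run:
```python
from h import *
print("knob",tri([ray("scene",(297.6,209.3)),ray("side",(279.7,180.5))]))
print("knob z.138",onz("scene",(297.6,209.3),.138),onz("side",(279.7,180.5),.138))
P=[onz("scene",p,.09) for p in [(263,220.5),(271.75,247),(334,223.75)]]+[onz("scene",(320,252),.081)]
Q=[onz("side",p,.09) for p in [(253.7,189.7),(265,210),(298.7,207.8),(306.5,187)]]
print(np.round(P,4));print(np.round(Q,4))
Q4=[(q) for q in Q]
def circ(pts):
    pts=np.array(pts)[:,:2]; A=np.c_[2*pts,np.ones(len(pts))]; s=np.linalg.lstsq(A,(pts**2).sum(1),rcond=None)[0]; return s[:2],np.sqrt(s[2]+s[0]**2+s[1]**2)
print(circ(P),circ(Q))
L=[onz("side",p,.012) for p in [(226.2,214.2),(228,228.7),(230,215),(231.3,223.7)]];print(np.round(L,4))
```

```text
knob [0.53855359 0.09943212 0.13926706]
knob z.138 [0.53742075 0.09810379 0.138     ] [0.53879652 0.10108104 0.138     ]
[[0.5765 0.0269 0.09  ]
 [0.6251 0.1113 0.09  ]
 [0.4686 0.1451 0.09  ]
 [0.5551 0.1842 0.081 ]]
[[0.4649 0.1371 0.09  ]
 [0.478  0.039  0.09  ]
 [0.5746 0.0217 0.09  ]
 [0.6234 0.1057 0.09  ]]
(array([0.5411654 , 0.10234866]), np.float64(0.08373340329314263)) (array([0.53916956, 0.09772301]), np.float64(0.08432575507694277))
[[0.3719 0.1358 0.012 ]
 [0.3669 0.071  0.012 ]
 [0.3827 0.129  0.012 ]
 [0.3802 0.0896 0.012 ]]
```

Run:
```python
from h import *
for p in [(252,162),(245,187)]: print(onz("scene",p,.01))
for p in [(238.5,343),(272,301)]: print(onz("side",p,.01))
goto([.43,-.3175,.14],0)
```

```text
[ 0.32562034 -0.32018352  0.01      ]
[ 0.43598018 -0.21848575  0.01      ]
[ 0.32879327 -0.31571728  0.01      ]
[ 0.4344047  -0.21896055  0.01      ]
t 0.15 pos [ 0.1948 -0.5405  0.2306] shift cm [-13.     9.08  29.68]
x ax [ 0.339 -0.941 -0.001] y [-0.     0.001 -1.   ] head deg -70.19
rot deg [-6.000e-02 -7.019e+01 -6.000e-02]
```

{"api": "servo_tool", "payload": {
  "targets": [
    {"delta_rot": [0, 0, 0], "xyz": [-1.5, 1, 3.5], "hand": 65},
    {"delta_rot": [0, 0, 0], "xyz": [-3, 2, 7], "hand": 65},
    {"delta_rot": [0, 0, 0], "xyz": [-4.6, 3.2, 10.5], "hand": 65},
    {"delta_rot": [0, 0, 0], "xyz": [-6.2, 4.3, 14], "hand": 65},
    {"delta_rot": [0, 0, 0], "xyz": [-7.7, 5.4, 17.5], "hand": 65}
  ]
}}

```text
t: 0.57
tool_pos: [0.3342, -0.4075, 0.1766]
ee_rot: [-0.578, 0.407, -0.407, 0.579]
contact_force: [0.3, -0.8, 0.1]
grip_width: 0.0554
```

{"api": "servo_tool", "payload": {
  "targets": [
    {"delta_rot": [0, 0, 0], "xyz": [-1.5, 1, 3.5], "hand": 65},
    {"delta_rot": [0, 0, 0], "xyz": [-3, 2, 7], "hand": 65},
    {"delta_rot": [0, 0, 0], "xyz": [-4.3, 3, 9.7], "hand": 65},
    {"delta_rot": [0, 0, 0], "xyz": [-5.3, 3.7, 12.2], "hand": 65},
    {"delta_rot": [0, 0, 0], "xyz": [-5.3, 3.7, 12.2], "hand": 65}
  ]
}}

```text
t: 0.98
tool_pos: [0.4321, -0.3135, 0.1383]
ee_rot: [-0.579, 0.406, -0.404, 0.58]
contact_force: [-0.7, 0.1, -1.0]
grip_width: 0.0555
```

Run:
```python
from h import *
im,po=snap("wrist","w1"); goto([.43,-.3175,.14],np.radians(-70))
print(proj("wrist",[.43,-.3175,.035],po),proj("wrist",[.43,-.3175,.013],po))
```

```text
t 1.0333 pos [ 0.431  -0.3155  0.1391] shift cm [ 0.15 -0.09 -0.17]
x ax [ 0.343 -0.939 -0.002] y [-0.002  0.002 -1.   ] head deg -69.96
rot deg [ 0.04  0.04 -0.14]
[280.95986892 209.47132423] [280.77046619 201.86715032]
```

View pics/w1.png

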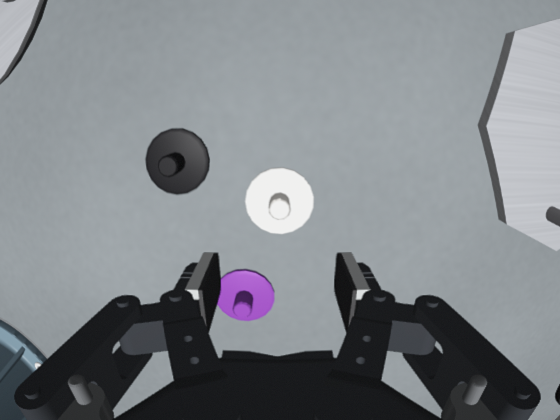

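The white lid is at (279.5,201), the black one at (178,161) and the purple one at (245,294). The lid is within a couple of pixels of the prediction.

Run:
```python
from h import *
s=arm.observe(); po=(s["tool_pos"],s["ee_rot"])
im=cv2.imread("pics/w1.png"); m=np.zeros(im.shape[:2],np.uint8); m[160:240,240:320]=im[160:240,240:320].min(2)>170
c,_=cv2.findContours(m,0,2); c=max(c,key=cv2.contourArea); e=cv2.fitEllipse(cv2.convexHull(c)); print(e)
p=onz("wrist",e[0],.012,po); print(p); goto([p[0],p[1],.017],np.radians(-70)); goto([p[0],p[1],.045])
```

```text
((279.0477294921875, 200.63185119628906), (66.32838439941406, 69.4381103515625), 92.08226776123047)
[ 0.42895204 -0.31812936  0.012     ]
t 1.0333 pos [ 0.431  -0.3155  0.1391] shift cm [ 0.2  12.21 -0.28]
x ax [ 0.343 -0.939 -0.002] y [-0.002  0.002 -1.   ] head deg -69.96
rot deg [ 0.04  0.04 -0.14]
t 1.0333 pos [ 0.431  -0.3155  0.1391] shift cm [ 0.2   9.41 -0.28]
x ax [ 0.343 -0.939 -0.002] y [-0.002  0.002 -1.   ] head deg -69.96
```

{"api": "servo_tool", "payload": {
  "targets": [
    {"delta_rot": [0, 0, 0], "xyz": [0.2, 3.5, -0.2], "hand": 58},
    {"delta_rot": [0, 0, 0], "xyz": [0.2, 6.5, -0.2], "hand": 58},
    {"delta_rot": [0, 0, 0], "xyz": [0.2, 9, -0.2], "hand": 58},
    {"delta_rot": [0, 0, 0], "xyz": [0.2, 10.5, -0.2], "hand": 58},
    {"delta_rot": [0, 0, 0], "xyz": [0.2, 10.5, -0.2], "hand": 58}
  ]
}}

```text
t: 1.45
tool_pos: [0.4263, -0.3194, 0.0319]
ee_rot: [-0.578, 0.409, -0.405, 0.579]
contact_force: [-0.8, 0.2, 0.2]
grip_width: 0.0496
```

Run:
```python
from h import *
im,po=snap("wrist","w2"); goto([.4293,-.3176,.017],np.radians(-70))
```

```text
t 1.5 pos [ 0.4274 -0.3204  0.0339] shift cm [-0.19  1.69  0.27]
x ax [ 0.338 -0.941 -0.003] y [-0.003  0.003 -1.   ] head deg -70.25
rot deg [ 0.09 -0.25 -0.19]
```

View pics/w2.png

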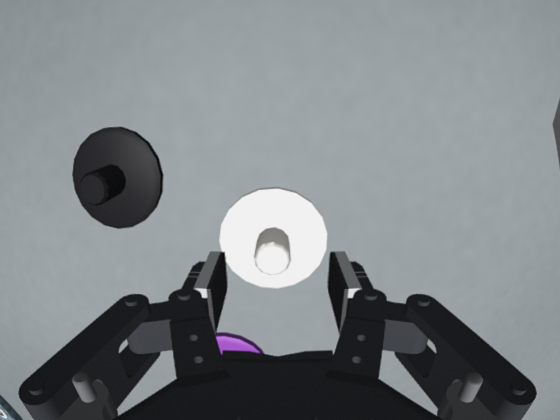

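Run:
```python
from h import *
s=arm.observe(); po=(s["tool_pos"],s["ee_rot"])
im=cv2.imread("pics/w2.png"); m=np.zeros(im.shape[:2],np.uint8); m[180:296,215:335]=im[180:296,215:335].min(2)>170
c,_=cv2.findContours(m,0,2); c=max(c,key=cv2.contourArea); e=cv2.fitEllipse(cv2.convexHull(c)); print(e)
p=onz("wrist",e[0],.013,po); print(p, onz("wrist",(272,261),.035,po)); goto([p[0],p[1],.017],np.radians(-70))
```

```text
((272.8918762207031, 238.15823364257812), (100.02195739746094, 108.52127075195312), 93.28553009033203)
[ 0.43228167 -0.31653573  0.013     ] [ 0.42950452 -0.3174219   0.035     ]
t 1.5 pos [ 0.4274 -0.3204  0.0339] shift cm [-0.19  1.69  0.59]
x ax [ 0.338 -0.941 -0.003] y [-0.003  0.003 -1.   ] head deg -70.25
rot deg [ 0.09 -0.25 -0.19]
```

{"api": "servo_tool", "payload": {
  "targets": [
    {"delta_rot": [0, 0, 0], "xyz": [-0.2, 0.4, 0.4], "hand": 58},
    {"delta_rot": [0, 0, 0], "xyz": [-0.2, 1.2, 0.4], "hand": 58},
    {"delta_rot": [0, 0, 0], "xyz": [-0.2, 1.6, 0.4], "hand": 50},
    {"delta_rot": [0, 0, 0], "xyz": [-0.2, 1.6, 0.4], "hand": 35},
    {"delta_rot": [0, 0, 0], "xyz": [-0.2, 1.6, 0.4], "hand": 30}
  ],
  "newtons": 25
}}

```text
t: 1.92
tool_pos: [0.4322, -0.3174, 0.0195]
ee_rot: [0.579, -0.406, 0.407, -0.579]
contact_force: [0.0, 0.5, 0.0]
grip_width: 0.0257
```

Run:
```python
from h import *
im,po=snap("wrist","w3"); goto([.4293,-.3176,.017],np.radians(-70))
```

```text
t 1.9667 pos [ 0.4323 -0.3175  0.0196] shift cm [-0.09  0.26 -0.29]
x ax [ 0.339 -0.941  0.001] y [ 0. -0. -1.] head deg -70.18
rot deg [-0.01 -0.18  0.03]
```

View pics/w3.png

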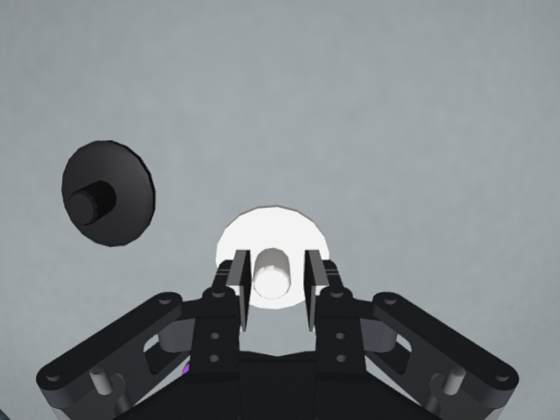

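Run:
```python
from h import *
s=arm.observe(); po=(s["tool_pos"],s["ee_rot"])
p=onz("wrist",(271.3,283),.035,po); print(p); goto([p[0],p[1],.0175])
im=cv2.imread("pics/w3.png"); m=np.zeros(im.shape[:2],np.uint8); m[200:250,210:335]=im[200:250,210:335].min(2)>170
c,_=cv2.findContours(m,0,1); print([ (k[:,0].min(0),k[:,0].max(0)) for k in c])
a=onz("wrist",(273,206),.013,po); print("flange far edge", a, R.from_quat(po[1]).inv().apply(a-po[0]))
```

```text
[ 0.43056695 -0.31577123  0.035     ]
t 1.9667 pos [ 0.4323 -0.3175  0.0196] shift cm [-0.22  0.21 -0.11]
x ax [ 0.339 -0.941  0.001] y [ 0. -0. -1.] head deg -70.18
[(array([216, 207], dtype=int32), array([328, 249], dtype=int32))]
flange far edge [ 0.45845885 -0.30639674  0.013     ] [-0.00159914  0.00665232  0.02833526]
```

{"api": "servo_tool", "payload": {
  "targets": [
    {"delta_rot": [0, 0, 0], "xyz": [-0.2, 0.2, -0.1], "hand": 30},
    {"delta_rot": [0, 0, 0], "xyz": [-0.2, 0.2, -0.1], "hand": 18},
    {"delta_rot": [0, 0, 0], "xyz": [-0.2, 0.2, -0.1], "hand": 8},
    {"delta_rot": [0, 0, 0], "xyz": [-0.2, 0.2, -0.1], "hand": 0},
    {"delta_rot": [0, 0, 0], "xyz": [-0.2, 0.2, -0.1], "hand": 0}
  ],
  "newtons": 25
}}

```text
t: 2.38
tool_pos: [0.4305, -0.3158, 0.0174]
ee_rot: [-0.579, 0.407, -0.406, 0.579]
contact_force: [-1.0, -0.3, 1.2]
grip_width: 0.0164
```

{"api": "servo_tool", "payload": {
  "targets": [
    {"delta_rot": [0, 0, 0], "xyz": [0, 0, 0], "hand": 0},
    {"delta_rot": [0, 0, 0], "xyz": [0, 0, 0], "hand": 0},
    {"delta_rot": [0, 0, 0], "xyz": [0, 0, 0], "hand": 0}
  ]
}}

```text
t: 2.63
tool_pos: [0.4305, -0.3158, 0.0174]
ee_rot: [-0.579, 0.407, -0.407, 0.579]
contact_force: [-0.7, 0.8, 1.2]
grip_width: 0.0168
```

Run:
```python
from h import *
im,po=snap("wrist","w4"); goto([.5551,.1842,.16],np.radians(-70))
```

```text
t 2.6833 pos [ 0.4305 -0.3158  0.0174] shift cm [-42.82 -14.26  28.67]
x ax [ 0.339 -0.941 -0.   ] y [-0.  0. -1.] head deg -70.19
rot deg [ 0.   -0.19 -0.  ]
```

View pics/w4.png

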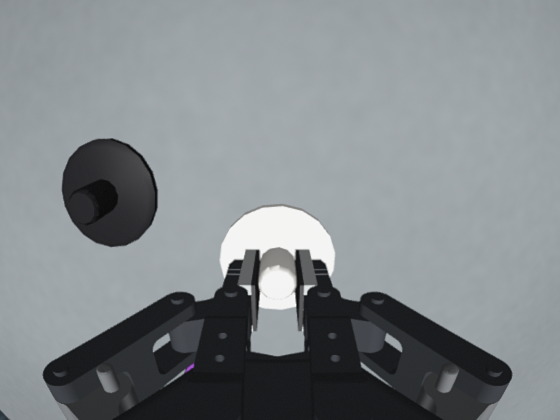

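{"api": "servo_tool", "payload": {
  "targets": [
    {"delta_rot": [0, 0, 0], "xyz": [0, -1, 0], "hand": 0},
    {"delta_rot": [0, 0, 0], "xyz": [0, -4, 0], "hand": 0},
    {"delta_rot": [0, 0, 0], "xyz": [0, -8, 0], "hand": 0},
    {"delta_rot": [0, 0, 0], "xyz": [-1.5, -11.5, 0.6], "hand": 0},
    {"delta_rot": [0, 0, 0], "xyz": [-4, -14.5, 1.7], "hand": 0}
  ]
}}

```text
t: 3.1
tool_pos: [0.4334, -0.2745, 0.1658]
ee_rot: [0.578, -0.406, 0.409, -0.578]
contact_force: [1.1, 0.0, 0.8]
grip_width: 0.0168
```

{"api": "servo_tool", "payload": {
  "targets": [
    {"delta_rot": [0, 0, 0], "xyz": [-3, -2, 1.3], "hand": 0},
    {"delta_rot": [0, 0, 0], "xyz": [-6, -4, 2.5], "hand": 0},
    {"delta_rot": [0, 0, 0], "xyz": [-9.3, -6, 4], "hand": 0},
    {"delta_rot": [0, 0, 0], "xyz": [-12.5, -8, 5.4], "hand": 0},
    {"delta_rot": [0, 0, 0], "xyz": [-16, -8.7, 6.8], "hand": 0}
  ]
}}

```text
t: 3.52
tool_pos: [0.4438, -0.0982, 0.2533]
ee_rot: [-0.578, 0.405, -0.409, 0.579]
contact_force: [1.8, 0.5, 1.0]
grip_width: 0.0166
```

{"api": "servo_tool", "payload": {
  "targets": [
    {"delta_rot": [0, 0, 0], "xyz": [-3.5, 0, 1.5], "hand": 0},
    {"delta_rot": [0, 0, 0], "xyz": [-7, 0, 3], "hand": 0},
    {"delta_rot": [0, 0, 0], "xyz": [-10.5, 0, 4.4], "hand": 0},
    {"delta_rot": [0, 0, 0], "xyz": [-13, 0, 5.5], "hand": 0},
    {"delta_rot": [0, 0, 0], "xyz": [-13, 0, 5.5], "hand": 0}
  ]
}}

```text
t: 3.93
tool_pos: [0.4499, 0.0466, 0.2501]
ee_rot: [-0.579, 0.405, -0.405, 0.58]
contact_force: [-0.1, -0.5, -0.5]
grip_width: 0.0167
```

Run:
```python
from h import *
im,po=snap("wrist","w5"); goto([.5551,.1842,.16],np.radians(-70)); print(arm.observe()["grip_width"])
for P in ([.54,.1,.152],[.555,.184,.081],[.37,.1034,.012]): print(proj("wrist",P,po))
```

```text
t 3.9833 pos [0.4501 0.0445 0.25  ] shift cm [-9.52  9.01 14.65]
x ax [ 0.343 -0.939  0.   ] y [ 0.001  0.    -1.   ] head deg -69.92
rot deg [-0.05  0.08  0.01]
0.016639702037558064
[250.32419134  71.72048394]
[180.91643734  41.84407991]
[212.47449083 217.67498539]
```

View pics/w5.png

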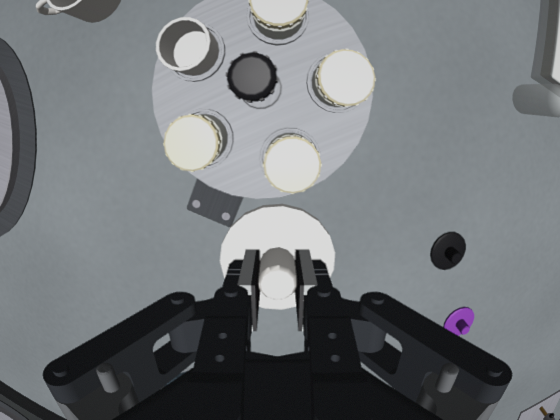

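Clear view of the carousel: pot rim about (185,44), knob (252,76), ledge screws (196,204) and (226,216). The lid is held straight.

Run:
```python
from h import *
im,po=snap("wrist","w6"); goto([.5551,.1842,.16]); np.savez("po6.npz",p=po[0],q=po[1])
b=im[:,:,::-1][0:235,140:390]; cv2.imwrite("pics/w6z.png",cv2.resize(b,None,fx=3.2,fy=2.55 if 0 else 2.5,interpolation=2))
```

```text
t 4.0333 pos [0.4502 0.0431 0.2499] shift cm [-9.68  8.99 14.67]
x ax [ 0.342 -0.94   0.001] y [ 0.001 -0.    -1.   ] head deg -70.02
```

View pics/w6z.png

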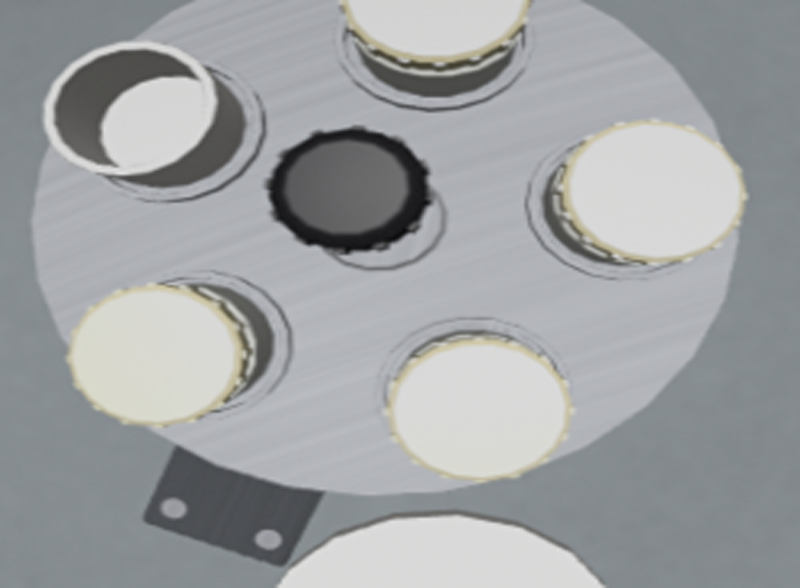

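Run:
```python
from h import *
from scipy.optimize import least_squares
f=np.load("po6.npz"); po=(f["p"],f["q"])
im=cv2.imread("pics/w6.png")
W=lambda p,z: onz("wrist",p,z,po)
print("rim",W((180.6,43.2),.081)); print("knob",W((249,74.9),.152))
caps=[W(p,.09) for p in [(189.1,141.6),(290,163.2),(344.7,76)]]; print(np.round(caps,4))
S=[W(p,.012) for p in [(194.4,203.2),(223.75,215.6),(185.3,208),(229,226)]]; print(np.round(S,4))
# disc edge: hand points in zoom
Z=np.array([(33,215),(40,265),(52,310),(200,462),(240,475),(330,490),(400,494),(600,440),(650,405),(690,362),(722,300),(738,235),(735,190),(715,120),(690,85),(660,55),(45,175)],float)
D=np.array([W((x/3.2+140,y/2.5),.026)[:2] for x,y in Z])
r=least_squares(lambda c:np.hypot(*(D-c[:2]).T)-c[2],[.54,.1,.128],loss="soft_l1",f_scale=.001); print("disc",r.x,(r.fun*1000).round(1))
c=r.x[:2]
for n,p in [("rim",W((180.6,43.2),.081))]+[("cap",q) for q in caps]+[("scr",(S[0]+S[1])/2),("cor",(S[2]+S[3])/2)]:
    d=p[:2]-c; print(n,np.hypot(*d).round(4),np.degrees(np.arctan2(d[1],d[0])).round(2))
for a,b in ((0,1),(2,3)): d=S[a][:2]-S[b][:2]; print("edge normal",np.degrees(np.arctan2(d[1],d[0]))+90, np.hypot(*d))
```

```text
rim [0.55370685 0.18132821 0.081     ]
knob [0.53756692 0.0978285  0.152     ]
[[0.4653 0.1387 0.09  ]
 [0.4776 0.0413 0.09  ]
 [0.5731 0.0226 0.09  ]]
[[0.3803 0.1282 0.012 ]
 [0.3778 0.0883 0.012 ]
 [0.3702 0.1377 0.012 ]
 [0.3669 0.0779 0.012 ]]
disc [0.53707303 0.0971503  0.12660701] [ 1.1 -0.7 -0.2  2.6  1.3 -1.2 -0.7  0.2  0.4  0.1 -1.1 -0.4 -0.5  1.2
  0.6 -0.1 -1. ]
rim 0.0858 78.82
cap 0.083 149.95
cap 0.0816 -136.8
cap 0.0828 -64.17
scr 0.1584 176.0
cor 0.1688 176.38
edge normal 176.34900143502122 0.03996971499598991
edge normal 176.90161480441077 0.05983652086511991
```

Run:
```python
from h import *
goto([.5540,.1820,.25],np.radians(-70))
f=np.load("po6.npz"); po=(f["p"],f["q"]); im=cv2.imread("pics/w6.png")
T=arm.camera_info("wrist")["T_tool_cam"]
def toolpt(px,y): # ray in tool coords meets tool y plane
    o,d=ray("wrist",px,(np.zeros(3),np.array([0,0,0,1.]))); return o+d*(y-o[1])/d[1]
col=im[190:260].min(2).astype(int)
for u in (250,277,304):
    g=im[195:240,u].min(1); print(u,195+np.argmax(np.diff(g.astype(int))), toolpt((u,195+np.argmax(np.diff(g.astype(int)))+.5),.0044))
for v in (235,245,255):
    row=im[v,200:350].min(1)>170; xs=200+np.where(row)[0]; print(v,xs.min(),xs.max(),toolpt((xs.min(),v),.0044),toolpt((xs.max(),v),.0044))
```

```text
t 4.0333 pos [0.4502 0.0431 0.2499] shift cm [-9.51e+00 -1.00e-02  1.45e+01]
x ax [ 0.342 -0.94   0.001] y [ 0.001 -0.    -1.   ] head deg -70.02
rot deg [-0.03 -0.02  0.04]
250 212 [-0.01251296  0.0044      0.02578107]
277 206 [0.00031347 0.0044     0.02876067]
304 211 [0.01312779 0.0044     0.02628726]
235 226 329 [-0.02464622  0.0044      0.01419035] [0.02577362 0.0044     0.01420211]
245 221 332 [-0.0274691   0.0044      0.00880948] [0.02759359 0.0044     0.00883569]
255 220 334 [-0.02833675  0.0044      0.00329837] [0.02896918 0.0044     0.00331866]
```

{"api": "servo_tool", "payload": {
  "targets": [
    {"delta_rot": [0, 0, 0], "xyz": [-2, 0, 3], "hand": 0},
    {"delta_rot": [0, 0, 0], "xyz": [-4, 0, 6], "hand": 0},
    {"delta_rot": [0, 0, 0], "xyz": [-6, 0, 9.2], "hand": 0},
    {"delta_rot": [0, 0, 0], "xyz": [-8, 0, 12.2], "hand": 0},
    {"delta_rot": [0, 0, 0], "xyz": [-9.5, 0, 14.5], "hand": 0}
  ]
}}

```text
t: 4.45
tool_pos: [0.5563, 0.1812, 0.2494]
ee_rot: [-0.578, 0.407, -0.407, 0.578]
contact_force: [0.1, -0.2, -1.2]
grip_width: 0.017
```

{"api": "servo_tool", "payload": {
  "targets": [
    {"delta_rot": [0, 0, 0], "xyz": [0, 3, 0], "hand": 0},
    {"delta_rot": [0, 0, 0], "xyz": [0, 6, 0], "hand": 0},
    {"delta_rot": [0, 0, 0], "xyz": [0, 9, 0], "hand": 0},
    {"delta_rot": [0, 0, 0], "xyz": [0, 11.5, 0], "hand": 0},
    {"delta_rot": [0, 0, 0], "xyz": [0, 11.5, 0], "hand": 0}
  ]
}}

```text
t: 4.87
tool_pos: [0.551, 0.1786, 0.1285]
ee_rot: [0.581, -0.41, 0.404, -0.576]
contact_force: [-1.8, -0.5, -2.1]
grip_width: 0.0169
```

{"api": "servo_tool", "payload": {
  "targets": [
    {"delta_rot": [0, 0, 0], "xyz": [0, 0, 0], "hand": 0},
    {"delta_rot": [0, 0, 0], "xyz": [0, 0, 0], "hand": 0}
  ]
}}

```text
t: 5.03
tool_pos: [0.556, 0.1799, 0.1361]
ee_rot: [-0.578, 0.406, -0.408, 0.579]
contact_force: [0.2, 0.0, 0.4]
grip_width: 0.0168
```

Run:
```python
from h import *
goto([.5540,.1820,.0914],np.radians(-70)); p=arm.observe()["tool_pos"]
im,po=snap("wrist","w7"); a,_=snap("scene","s7"); b,_=snap("side","d7")
cv2.imwrite("pics/s7z.png",cv2.resize(a[170:300,240:380,::-1],None,fx=4.5,fy=4.5,interpolation=2)); cv2.imwrite("pics/d7z.png",cv2.resize(b[110:250,215:345,::-1],None,fx=4.2,fy=4.2,interpolation=2))
L=p+[0,0,-.0174+.010]
print("lid flange expected scene",proj("scene",L),"side",proj("side",L)); print("rim exp",proj("scene",[.554,.182,.081]),proj("wrist",[.554,.182,.081],po))
```

```text
t 5.0333 pos [0.556  0.1799 0.1361] shift cm [-0.27  4.47 -0.13]
x ax [ 0.338 -0.941  0.001] y [ 0.002  0.    -1.   ] head deg -70.26
rot deg [-0.12 -0.26  0.04]
lid flange expected scene [319.12001196 233.1354113 ] side [278.94508468 166.37866806]
rim exp [319.59162342 251.29153676] [272.34231651 228.43975216]
```

View pics/w7.png

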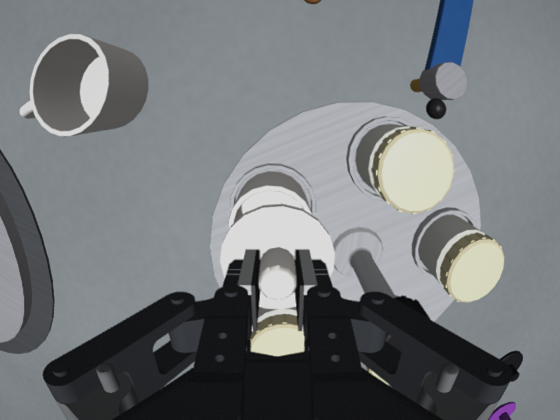

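View pics/s7z.png

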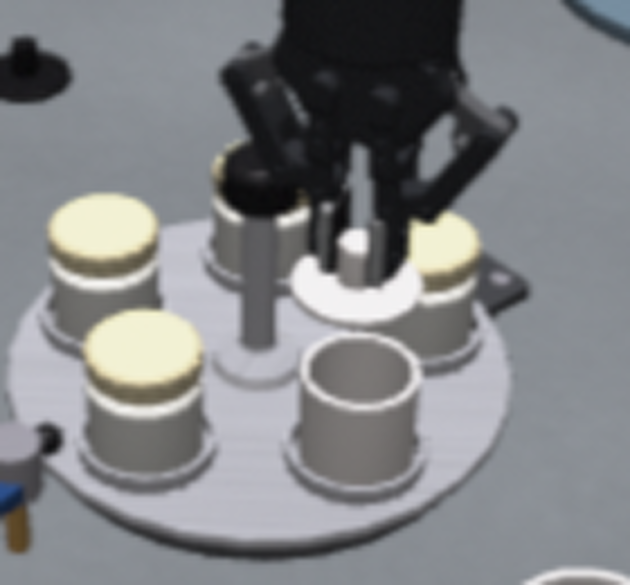

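View pics/d7z.png

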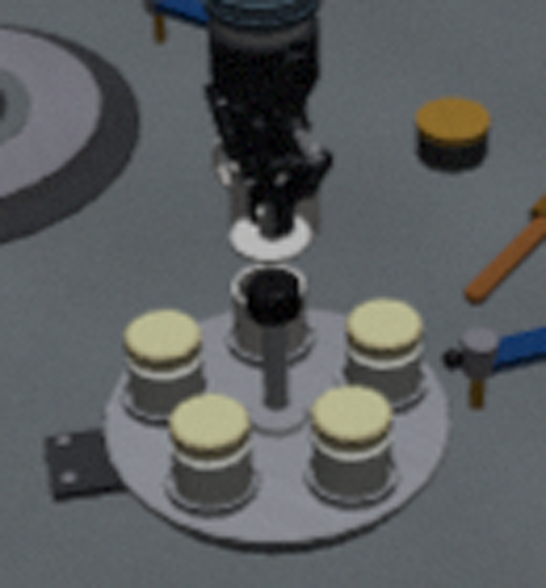

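Run:
```python
from h import *
im=cv2.imread("pics/w7.png"); cv2.imwrite("pics/w7z.png",cv2.resize(im[150:270,205:350],None,fx=5,fy=5,interpolation=2))
```

```text
(no output)
```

View pics/w7z.png

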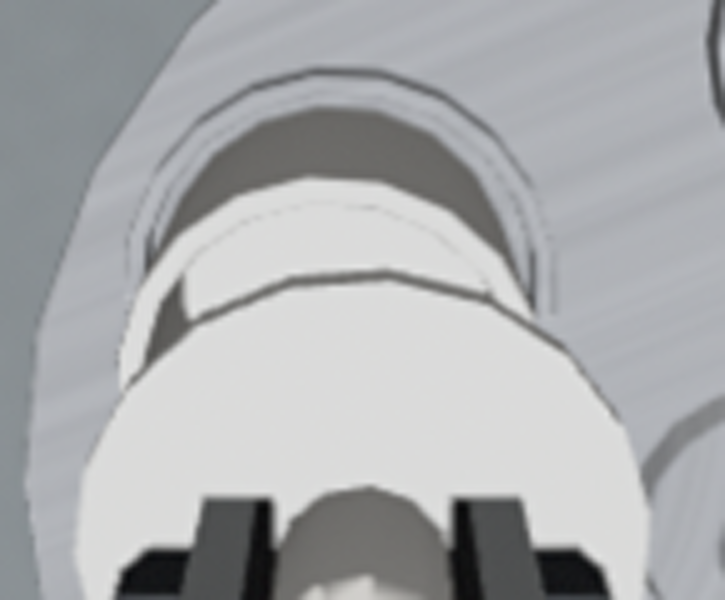

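Run:
```python
from h import *
from scipy.optimize import least_squares
s=arm.observe(); po=(np.array([.556,.1799,.1361]),s["ee_rot"]); print(s["tool_pos"])
def fit(Z,z,r):
    D=np.array([onz("wrist",(205+x/5-.4,150+y/5-.4),z,po)[:2] for x,y in Z]); q=least_squares(lambda c:np.hypot(*(D-c[:2]).T)-r,[.555,.18]); print(q.x,(q.fun*1000).round(1)); return q.x
a=fit([(119,355),(132,310),(160,257),(205,214),(250,190),(320,178),(385,184),(430,200),(480,235),(510,270),(532,315)],.081,.028)
b=fit([(78,540),(90,460),(125,390),(190,325),(290,284),(385,278),(490,300),(565,355),(620,425),(648,540)],.1361-.0044,.0295)
Rt=R.from_quat(po[1]); d=a-b; print("rim-lid world",d,"tool cm",100*Rt.inv().apply([d[0],d[1],0]))
def sc(P):
    return proj("scene",P)
f=lambda c:np.r_[proj("scene",[c[0],c[1],.081])-[319.6,252.2], proj("side",[c[0],c[1],.081])[0]-278.45]
print(least_squares(f,[.555,.18]).x)
```

```text
[0.55629911 0.18048671 0.1367796 ]
[0.55443019 0.18324149] [-0.2 -0.4 -0.   0.1  0.2 -0.   0.   0.1 -0.  -0.1 -0.3]
[0.55604118 0.1794976 ] [-0.7 -0.5 -0.1  0.3  0.2  0.1  0.4 -0.3 -0.4 -0.6]
rim-lid world [-0.001611    0.00374389] tool cm [-0.4068188  -0.00049903 -0.02486314]
[0.55534426 0.1838949 ]
```

{"api": "servo_tool", "payload": {
  "targets": [
    {"delta_rot": [0, 0, 0], "xyz": [-0.4, 0.5, 0], "hand": 0},
    {"delta_rot": [0, 0, 0], "xyz": [-0.4, 1.4, 0], "hand": 0},
    {"delta_rot": [0, 0, 0], "xyz": [-0.4, 2.4, 0], "hand": 0},
    {"delta_rot": [0, 0, 0], "xyz": [-0.4, 3.0, 0], "hand": 0},
    {"delta_rot": [0, 0, 0], "xyz": [-0.4, 3.0, 0], "hand": 0}
  ]
}}

```text
t: 5.6
tool_pos: [0.5515, 0.1843, 0.1017]
ee_rot: [0.58, -0.408, 0.405, -0.578]
contact_force: [-0.5, 0.2, -0.8]
grip_width: 0.0165
```

{"api": "servo_tool", "payload": {
  "targets": [
    {"delta_rot": [0, 0, 0], "xyz": [0, 0, 0], "hand": 0},
    {"delta_rot": [0, 0, 0], "xyz": [0, 0, 0], "hand": 0}
  ]
}}

```text
t: 5.77
tool_pos: [0.5533, 0.1844, 0.1042]
ee_rot: [0.579, -0.407, 0.406, -0.579]
contact_force: [0.4, 0.5, -0.4]
grip_width: 0.0167
```

Run:
```python
from h import *
goto([.5544,.1832,.0914],np.radians(-70)); print(arm.observe()["contact_force"])
im,po=snap("wrist","w8")
cv2.imwrite("pics/w8z.png",cv2.resize(im[150:270,205:350,::-1],None,fx=5,fy=5,interpolation=2))
a,_=snap("scene","s8");cv2.imwrite("pics/s8z.png",cv2.resize(a[170:300,240:380,::-1],None,fx=4.5,fy=4.5,interpolation=2))
```

```text
t 5.7667 pos [0.5533 0.1844 0.1042] shift cm [0.15 1.28 0.06]
x ax [ 0.339 -0.941 -0.   ] y [-0. -0. -1.] head deg -70.19
rot deg [ 0.01 -0.19 -0.  ]
[ 0.42278894  0.52726302 -0.41939126]
```

View pics/w8z.png

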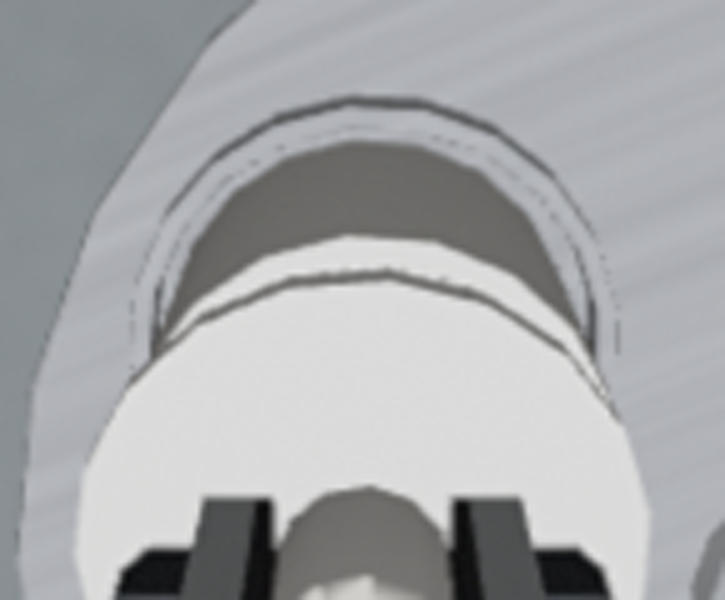

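View pics/s8z.png

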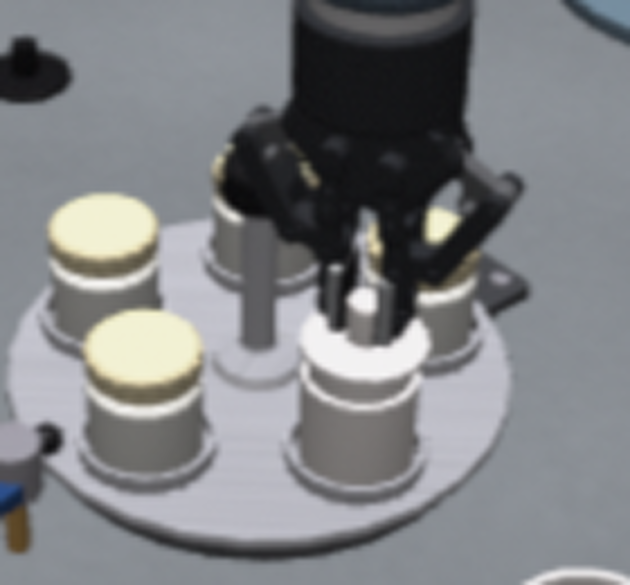

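Run:
```python
from h import *
from scipy.optimize import least_squares
s=arm.observe(); po=(np.array([.5533,.1844,.1042]),R.from_matrix(np.column_stack([[.339,-.941,0],[0,0,-1],[.941,.339,0]])).as_quat())
def fit(Z,z,r):
    D=np.array([onz("wrist",(205+x/5-.4,150+y/5-.4),z,po)[:2] for x,y in Z]); q=least_squares(lambda c:np.hypot(*(D-c[:2]).T)-r,[.555,.18]); print(q.x,(q.fun*1000).round(1)); return q.x
a=fit([(185,313),(225,278),(270,252),(350,236),(435,241),(510,272),(550,305),(590,355)],.081,.028)
b=fit([(78,540),(90,460),(125,390),(190,325),(290,284),(385,278),(490,300),(565,355),(620,425),(648,540)],.1042-.0044,.0295)
d=a-b; print("tool mm",1000*R.from_quat(po[1]).inv().apply([d[0],d[1],0])); print(s["tool_pos"])
```

```text
[0.5543061  0.18340667] [-0.2 -0.   0.2 -0.1  0.1  0.1 -0.1 -0.1]
[0.55334914 0.18400393] [-0.7 -0.5 -0.2  0.3  0.2  0.1  0.4 -0.3 -0.4 -0.7]
tool mm [ 8.86255801e-01 -3.99348307e-17  6.97890048e-01]
[0.5536456  0.18446997 0.104663  ]
```

{"api": "servo_tool", "payload": {
  "targets": [
    {"delta_rot": [0, 0, 0], "xyz": [0.1, 0.2, 0.1], "hand": 0},
    {"delta_rot": [0, 0, 0], "xyz": [0.1, 0.5, 0.1], "hand": 0},
    {"delta_rot": [0, 0, 0], "xyz": [0.1, 0.7, 0.1], "hand": 0},
    {"delta_rot": [0, 0, 0], "xyz": [0.1, 0.9, 0.1], "hand": 0},
    {"delta_rot": [0, 0, 0], "xyz": [0.1, 1.0, 0.1], "hand": 0}
  ]
}}

```text
t: 6.28
tool_pos: [0.5543, 0.1838, 0.0938]
ee_rot: [0.579, -0.407, 0.406, -0.578]
contact_force: [-0.2, -0.2, -0.7]
grip_width: 0.0168
```

{"api": "servo_tool", "payload": {
  "targets": [
    {"delta_rot": [0, 0, 0], "xyz": [0, 0, 0], "hand": 0},
    {"delta_rot": [0, 0, 0], "xyz": [0, 0, 0], "hand": 0}
  ]
}}

```text
t: 6.45
tool_pos: [0.5545, 0.1838, 0.0942]
ee_rot: [0.579, -0.407, 0.406, -0.579]
contact_force: [0.6, 0.1, -0.9]
grip_width: 0.0167
```

Run:
```python
from h import *
goto([.5544,.1832,.0914],np.radians(-70)); print(arm.observe()["contact_force"])
```

```text
t 6.45 pos [0.5545 0.1838 0.0942] shift cm [ 0.05  0.28 -0.03]
x ax [ 0.339 -0.941 -0.   ] y [-0. -0. -1.] head deg -70.19
rot deg [ 0.01 -0.19 -0.  ]
[ 0.60877634  0.06470313 -0.87525142]
```

No contact with the plug inside the mouth, so the alignment is good. I'll lower the remaining 2.8 mm.

{"api": "servo_tool", "payload": {
  "targets": [
    {"delta_rot": [0, 0, 0], "xyz": [0, 0.1, 0], "hand": 0},
    {"delta_rot": [0, 0, 0], "xyz": [0, 0.18, 0], "hand": 0},
    {"delta_rot": [0, 0, 0], "xyz": [0, 0.24, 0], "hand": 0},
    {"delta_rot": [0, 0, 0], "xyz": [0, 0.26, 0], "hand": 0},
    {"delta_rot": [0, 0, 0], "xyz": [0, 0.26, 0], "hand": 0}
  ]
}}

```text
t: 6.87
tool_pos: [0.5545, 0.1838, 0.0916]
ee_rot: [0.579, -0.407, 0.406, -0.579]
contact_force: [0.9, -0.3, 0.1]
grip_width: 0.0167
```

{"api": "servo_tool", "payload": {
  "targets": [
    {"delta_rot": [0, 0, 0], "xyz": [0, 0.04, 0], "hand": 0},
    {"delta_rot": [0, 0, 0], "xyz": [0, 0.04, 0], "hand": 0}
  ]
}}

```text
t: 7.03
tool_pos: [0.5546, 0.1839, 0.0914]
ee_rot: [-0.579, 0.406, -0.407, 0.579]
contact_force: [-0.1, -0.1, -1.0]
grip_width: 0.0164
```

{"api": "servo_tool", "payload": {
  "targets": [
    {"delta_rot": [0, 0, 0], "xyz": [0, 0.05, 0], "hand": 0},
    {"delta_rot": [0, 0, 0], "xyz": [0, 0.05, 0], "hand": 0},
    {"delta_rot": [0, 0, 0], "xyz": [0, 0.05, 0], "hand": 0}
  ]
}}

```text
t: 7.28
tool_pos: [0.555, 0.1838, 0.0913]
ee_rot: [-0.578, 0.406, -0.407, 0.579]
contact_force: [-0.5, -0.7, 4.1]
grip_width: 0.0168
```

{"api": "servo_tool", "payload": {
  "targets": [
    {"delta_rot": [0, 0, 0], "xyz": [0, 0.05, 0], "hand": 0},
    {"delta_rot": [0, 0, 0], "xyz": [0, 0.05, 0], "hand": 0},
    {"delta_rot": [0, 0, 0], "xyz": [0, 0.05, 0], "hand": 0}
  ]
}}

```text
t: 7.53
tool_pos: [0.5553, 0.1837, 0.0913]
ee_rot: [-0.578, 0.406, -0.407, 0.579]
contact_force: [-0.6, -0.4, 7.1]
grip_width: 0.017
```

Run:
```python
from h import *
print(arm.observe()["contact_force"])
im,po=snap("wrist","w9");a,_=snap("scene","s9");b,_=snap("side","d9")
cv2.imwrite("pics/s9z.png",cv2.resize(a[170:300,240:380,::-1],None,fx=4.5,fy=4.5,interpolation=2))
```

```text
[-0.55166592 -0.40722681  7.07979519]
```

View pics/s9z.png

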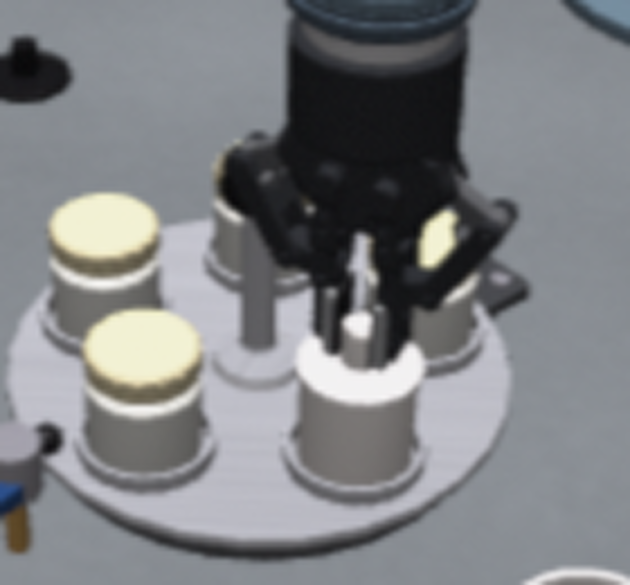

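The lid is seated at TCP z 0.0913, where I predicted, with a 7 N push. I'll ease off, release and lift.

{"api": "servo_tool", "payload": {
  "targets": [
    {"delta_rot": [0, 0, 0], "xyz": [0, -0.06, 0], "hand": 0},
    {"delta_rot": [0, 0, 0], "xyz": [0, -0.06, 0], "hand": 25},
    {"delta_rot": [0, 0, 0], "xyz": [0, -0.06, 0], "hand": 38},
    {"delta_rot": [0, 0, 0], "xyz": [0, -0.06, 0], "hand": 45},
    {"delta_rot": [0, 0, 0], "xyz": [0, -0.06, 0], "hand": 45}
  ]
}}

```text
t: 8.1
tool_pos: [0.5542, 0.1838, 0.0905]
ee_rot: [0.579, -0.407, 0.406, -0.578]
contact_force: [0.1, 0.5, 0.0]
grip_width: 0.0386
```

{"api": "servo_tool", "payload": {
  "targets": [
    {"delta_rot": [0, 0, 0], "xyz": [0, -0.5, 0], "hand": 45},
    {"delta_rot": [0, 0, 0], "xyz": [0, -2, 0], "hand": 45},
    {"delta_rot": [0, 0, 0], "xyz": [0, -5, 0], "hand": 45},
    {"delta_rot": [0, 0, 0], "xyz": [0, -9, 0], "hand": 60},
    {"delta_rot": [0, 0, 0], "xyz": [0, -12.5, 0], "hand": 80}
  ]
}}

```text
t: 8.52
tool_pos: [0.5541, 0.1838, 0.2175]
ee_rot: [0.579, -0.407, 0.406, -0.578]
contact_force: [1.2, 0.3, 0.4]
grip_width: 0.0613
```

{"api": "servo_tool", "payload": {
  "targets": [
    {"delta_rot": [0, 0, 0], "xyz": [1.5, 0, -2.5], "hand": 95},
    {"delta_rot": [0, 0, 0], "xyz": [3, 0, -5], "hand": 95},
    {"delta_rot": [0, 0, 0], "xyz": [5, 0, -8], "hand": 95},
    {"delta_rot": [0, 0, 0], "xyz": [7, -1, -11.5], "hand": 95},
    {"delta_rot": [0, 0, 0], "xyz": [7, -1, -11.5], "hand": 95}
  ]
}}

```text
t: 8.93
tool_pos: [0.4671, 0.0757, 0.227]
ee_rot: [0.579, -0.407, 0.407, -0.577]
contact_force: [1.7, 0.8, 0.5]
grip_width: 0.0811
```

{"api": "servo_tool", "payload": {
  "targets": [
    {"delta_rot": [0, 0, 0], "xyz": [0, 0, 0], "hand": 95},
    {"delta_rot": [0, 0, 0], "xyz": [0, 0, 0], "hand": 95}
  ]
}}

```text
t: 9.1
tool_pos: [0.4706, 0.079, 0.2266]
ee_rot: [-0.578, 0.406, -0.407, 0.579]
contact_force: [-0.7, 0.1, 1.1]
grip_width: 0.0809
```

Run:
```python
from h import *
im,po=snap("wrist","w10"); np.savez("po10.npz",p=po[0],q=po[1]); a,_=snap("scene","s10")
goto([.538,.0985,.2],np.radians(-70))
b=im[:,:,::-1][20:255,130:430]; cv2.imwrite("pics/w10z.png",cv2.resize(b,None,fx=2.5,fy=2.5,interpolation=2))
cv2.imwrite("pics/s10z.png",cv2.resize(a[170:300,240:380,::-1],None,fx=4.5,fy=4.5,interpolation=2))
```

```text
t 9.2 pos [0.4706 0.0796 0.2259] shift cm [0.51 2.6  6.98]
x ax [ 0.34  -0.941 -0.   ] y [ 0.  0. -1.] head deg -70.15
rot deg [-0.02 -0.15 -0.01]
```

View pics/w10z.png

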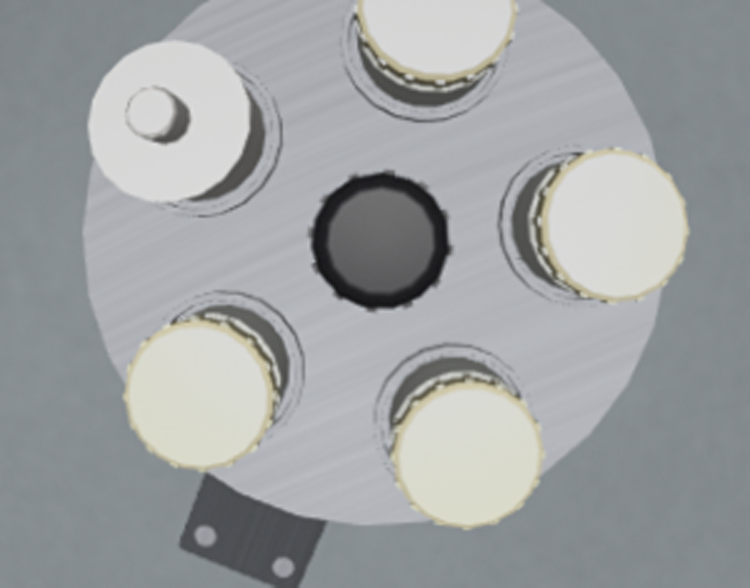

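View pics/s10z.png

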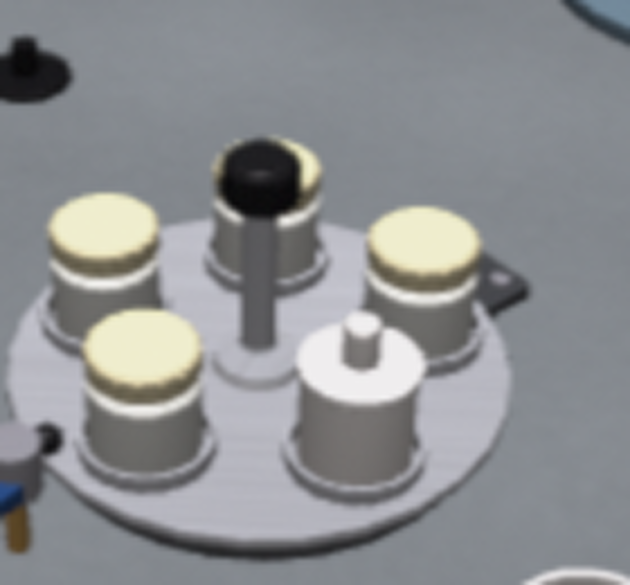

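The lid is down and level in both views. The knob is centred at wrist pixel (282,116), right below the camera. Next I'll measure the axis and angles.

Run:
```python
from h import *
from scipy.optimize import least_squares
f=np.load("po10.npz"); po=(f["p"],f["q"])
W=lambda x,y,z: onz("wrist",(x/2.5+130-.3,y/2.5+20-.3),z,po)[:2]
k=W(380,240,.152); print("knob",k)
Z=[(84,230),(90,280),(102,325),(330,521),(375,524),(420,520),(620,395),(645,350),(660,290),(655,150),(635,100),(600,50)]
D=np.array([W(x,y,.026) for x,y in Z]); r=least_squares(lambda c:np.hypot(*(D-c[:2]).T)-.128,[.54,.1],loss="soft_l1",f_scale=.001); print("disc",r.x,(r.fun*1000).round(1))
caps=[W(200,394,.09),W(467,452,.09),W(613,225,.09)]; lid=W(170,121,.094); s=(W(205,535,.012)+W(283,567,.012))/2; e=W(205,535,.012)-W(283,567,.012)
for c in (k,r.x,(k+r.x)/2):
  for n,p,o in (("lid",lid,0),("c1",caps[0],-72),("c2",caps[1],144+72),("c3",caps[2],144),("ledge",s,0)):
    d=p-c; print(n,np.hypot(*d).round(4),(np.degrees(np.arctan2(d[1],d[0]))+o).round(2),end="; ")
  print()
print("edge normal",np.degrees(np.arctan2(e[1],e[0]))+90)
goto([k[0],k[1],.19]);goto([k[0],k[1],.119])
```

```text
knob [0.53784834 0.09953552]
disc [0.53894638 0.09972253] [-1.5 -2.5 -2.8  0.1 -0.1 -0.4 -0.1 -0.1 -1.9 -0.9 -0.5 -1. ]
lid 0.0818 78.7; c1 0.0827 78.42; c2 0.0819 78.96; c3 0.0825 78.68; ledge 0.159 176.6; 
lid 0.0814 79.44; c1 0.0836 78.9; c2 0.0829 78.54; c3 0.0822 77.93; ledge 0.1601 176.69; 
lid 0.0816 79.07; c1 0.0832 78.66; c2 0.0824 78.75; c3 0.0823 78.31; ledge 0.1595 176.65; 
edge normal 176.17310077727205
t 9.2 pos [0.4706 0.0796 0.2259] shift cm [0.41 3.6  7.  ]
x ax [ 0.34  -0.941 -0.   ] y [ 0.  0. -1.] head deg -70.15
t 9.2 pos [0.4706 0.0796 0.2259] shift cm [ 0.41 10.7   7.  ]
x ax [ 0.34  -0.941 -0.   ] y [ 0.  0. -1.] head deg -70.15
```

{"api": "servo_tool", "payload": {
  "targets": [
    {"delta_rot": [0, 0, 0], "xyz": [0.2, 0.5, 3], "hand": 95},
    {"delta_rot": [0, 0, 0], "xyz": [0.4, 1, 6], "hand": 95},
    {"delta_rot": [0, 0, 0], "xyz": [0.4, 2, 7], "hand": 95},
    {"delta_rot": [0, 0, 0], "xyz": [0.4, 3, 7], "hand": 95},
    {"delta_rot": [0, 0, 0], "xyz": [0.4, 3, 7], "hand": 95}
  ]
}}

```text
t: 9.62
tool_pos: [0.5357, 0.0999, 0.1925]
ee_rot: [0.58, -0.408, 0.404, -0.578]
contact_force: [-1.2, 0.3, -1.2]
grip_width: 0.0812
```

{"api": "servo_tool", "payload": {
  "targets": [
    {"delta_rot": [0, 0, 0], "xyz": [0, 0, 0], "hand": 95},
    {"delta_rot": [0, 0, 0], "xyz": [0, 0, 0], "hand": 95}
  ]
}}

```text
t: 9.78
tool_pos: [0.5366, 0.0992, 0.1958]
ee_rot: [0.579, -0.407, 0.406, -0.578]
contact_force: [0.5, -0.2, 0.0]
grip_width: 0.081
```

Run:
```python
from h import *
goto([.5381,.0995,.119])
im,po=snap("wrist","w11"); print(proj("wrist",[.5381,.0995,.152],po))
```

```text
t 9.7833 pos [0.5366 0.0992 0.1958] shift cm [0.02 7.68 0.16]
x ax [ 0.339 -0.941 -0.   ] y [-0.001 -0.    -1.   ] head deg -70.16
[276.87405492 230.60199286]
```

View pics/w11.png

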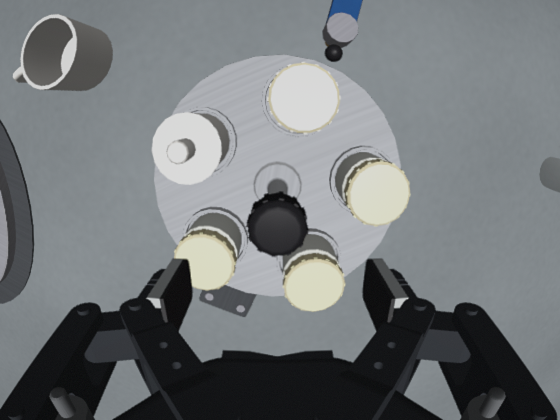

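{"api": "servo_tool", "payload": {
  "targets": [
    {"delta_rot": [0, 0, 0], "xyz": [0, 2, 0.2], "hand": 95},
    {"delta_rot": [0, 0, 0], "xyz": [0, 4.5, 0.2], "hand": 95},
    {"delta_rot": [0, 0, 0], "xyz": [0, 6.5, 0.2], "hand": 95},
    {"delta_rot": [0, 0, 0], "xyz": [0, 7.6, 0.2], "hand": 90},
    {"delta_rot": [0, 0, 0], "xyz": [0, 7.6, 0.2], "hand": 75}
  ]
}}

```text
t: 10.25
tool_pos: [0.5373, 0.0995, 0.1179]
ee_rot: [0.579, -0.408, 0.405, -0.578]
contact_force: [-0.1, 0.6, 0.2]
grip_width: 0.0666
```

{"api": "servo_tool", "payload": {
  "targets": [
    {"delta_rot": [0, 0, 0], "xyz": [0, 0, 0], "hand": 62},
    {"delta_rot": [0, 0, 0], "xyz": [0, 0, 0], "hand": 55},
    {"delta_rot": [0, 0, 0], "xyz": [0, 0, 0], "hand": 55}
  ]
}}

```text
t: 10.5
tool_pos: [0.5403, 0.0996, 0.1216]
ee_rot: [-0.578, 0.406, -0.407, 0.579]
contact_force: [-0.4, 0.3, 0.5]
grip_width: 0.0471
```

Run:
```python
from h import *
goto([.5381,.0995,.119],np.radians(-70))
im,po=snap("wrist","w12")
```

```text
t 10.5 pos [0.5403 0.0996 0.1216] shift cm [-0.07  0.26 -0.21]
x ax [ 0.339 -0.941  0.001] y [ 0.003 -0.    -1.   ] head deg -70.19
rot deg [-0.16 -0.19  0.06]
```

View pics/w12.png

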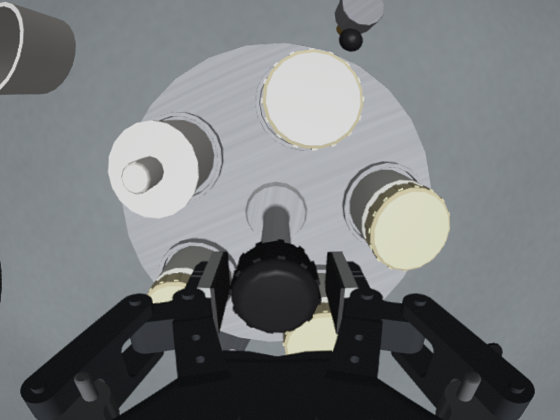

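Run:
```python
from h import *
s=arm.observe(); po=(s["tool_pos"],s["ee_rot"]); print(po[0])
for v in (286,291,296):
    p=onz("wrist",(276,v),.152,po); print(p, 100*R.from_quat(po[1]).inv().apply(p-po[0]))
```

```text
[0.54023921 0.09958562 0.12149623]
[0.54609308 0.1017974  0.152     ] [-0.00651144 -3.04877208  0.63351757]
[0.54388562 0.10100495 0.152     ] [-0.00678721 -3.0493734   0.39897954]
[0.54163624 0.10019752 0.152     ] [-0.00707489 -3.04998613  0.15999054]
```

Run:
```python
from h import *
s=arm.observe(); po=(s["tool_pos"],s["ee_rot"])
im=cv2.imread("pics/w12.png"); cv2.imwrite("pics/w12z.png",cv2.resize(im[225:350,210:345],None,fx=4.5,fy=4.5,interpolation=2))
for v in (330,332,334):
    p=onz("wrist",(276,v),.152,po); print(v, 100*R.from_quat(po[1]).inv().apply(p-po[0]))
```

```text
330 [-0.00938825 -3.05450871 -1.60391313]
332 [-0.00954615 -3.05479716 -1.71641191]
334 [-0.00970677 -3.05508847 -1.83002324]
```

View pics/w12z.png

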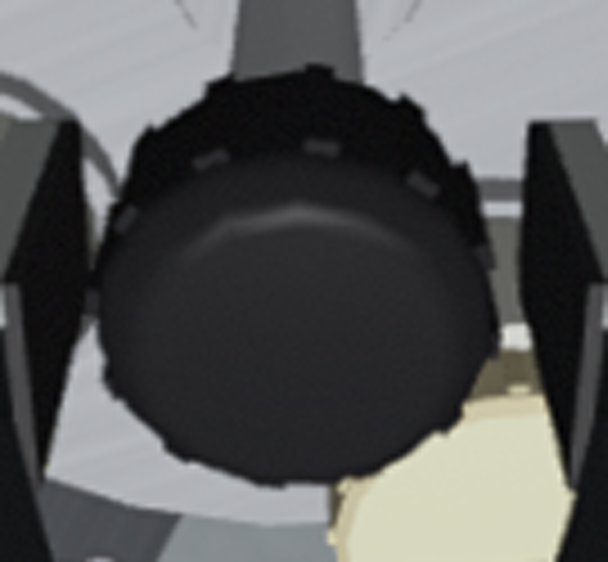

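{"api": "servo_tool", "payload": {
  "targets": [
    {"delta_rot": [0, 0, 0], "xyz": [0, 0.25, 0], "hand": 50},
    {"delta_rot": [0, 0, 0], "xyz": [0, 0.25, 0], "hand": 40},
    {"delta_rot": [0, 0, 0], "xyz": [0, 0.25, 0], "hand": 30},
    {"delta_rot": [0, 0, 0], "xyz": [0, 0.25, 0], "hand": 20},
    {"delta_rot": [0, 0, 0], "xyz": [0, 0.25, 0], "hand": 20}
  ],
  "newtons": 40
}}

```text
t: 10.97
tool_pos: [0.5395, 0.1002, 0.1183]
ee_rot: [-0.578, 0.406, -0.407, 0.579]
contact_force: [-1.7, 3.5, 6.1]
grip_width: 0.0365
```

{"api": "servo_tool", "payload": {
  "targets": [
    {"delta_rot": [0, 0, 0], "xyz": [0, 0, 0], "hand": 20},
    {"delta_rot": [0, 0, 0], "xyz": [0, 0, 0], "hand": 20},
    {"delta_rot": [0, 0, 0], "xyz": [0, 0, 0], "hand": 20}
  ]
}}

```text
t: 11.22
tool_pos: [0.5396, 0.1002, 0.1183]
ee_rot: [-0.578, 0.406, -0.407, 0.579]
contact_force: [-1.5, 3.1, 5.8]
grip_width: 0.0363
```

Run:
```python
from h import *
goto([.54,.1,.119],np.radians(-70)); s=arm.observe(); print(R.from_quat(s["ee_rot"]).inv().apply(s["contact_force"]), s["moment"])
```

```text
t 11.2167 pos [0.5396 0.1002 0.1183] shift cm [ 0.04 -0.07  0.03]
x ax [ 0.339 -0.941 -0.001] y [ 0.001  0.001 -1.   ] head deg -70.19
rot deg [-0.08 -0.19 -0.03]
[-3.40710277 -5.76896686 -0.40472334] [ 0.64135913  0.27873043 -0.02428295]
```

{"api": "servo_tool", "payload": {
  "targets": [
    {"delta_rot": [0, -5, 0], "xyz": [0, -0.05, 0], "hand": 20},
    {"delta_rot": [0, -11, 0], "xyz": [0, -0.05, 0], "hand": 20},
    {"delta_rot": [0, -17, 0], "xyz": [0, -0.05, 0], "hand": 20},
    {"delta_rot": [0, -23, 0], "xyz": [0, -0.05, 0], "hand": 20},
    {"delta_rot": [0, -27, 0], "xyz": [0, -0.05, 0], "hand": 20}
  ]
}}

```text
t: 11.63
tool_pos: [0.5391, 0.1009, 0.1183]
ee_rot: [-0.657, 0.259, -0.258, 0.659]
contact_force: [-1.2, 5.6, 3.5]
grip_width: 0.0365
```

{"api": "servo_tool", "payload": {
  "targets": [
    {"delta_rot": [0, 0, 0], "xyz": [0, 0, 0], "hand": 20},
    {"delta_rot": [0, 0, 0], "xyz": [0, 0, 0], "hand": 20}
  ]
}}

```text
t: 11.8
tool_pos: [0.5391, 0.1008, 0.1183]
ee_rot: [-0.657, 0.26, -0.26, 0.658]
contact_force: [-1.5, 5.5, 3.6]
grip_width: 0.0365
```

Run:
```python
from h import *
goto([.54,.1,.119]); s=arm.observe(); print(R.from_quat(s["ee_rot"]).inv().apply(s["contact_force"]), s["moment"])
im,po=snap("wrist","w13")
```

```text
t 11.8 pos [0.5391 0.1008 0.1183] shift cm [ 0.12 -0.07 -0.  ]
x ax [ 0.73  -0.684 -0.001] y [ 0.     0.002 -1.   ] head deg -43.15
[-4.85516078 -3.57638082  2.94049909] [0.94307446 0.25637854 0.04188854]
```

View pics/w13.png

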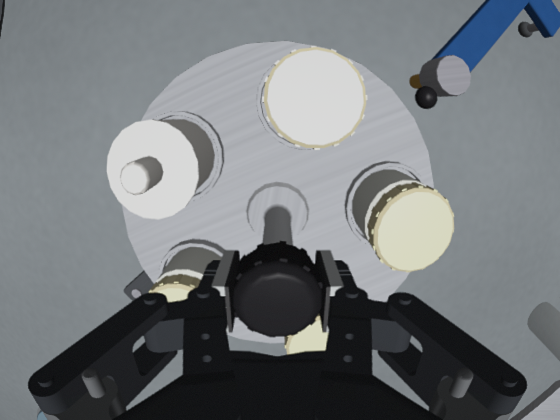

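{"api": "servo_tool", "payload": {
  "targets": [
    {"delta_rot": [0, -5, 0], "xyz": [-0.03, 0, 0.03], "hand": 20},
    {"delta_rot": [0, -11, 0], "xyz": [-0.03, 0, 0.03], "hand": 20},
    {"delta_rot": [0, -17, 0], "xyz": [-0.03, 0, 0.03], "hand": 20},
    {"delta_rot": [0, -23, 0], "xyz": [-0.03, 0, 0.03], "hand": 20},
    {"delta_rot": [0, -29, 0], "xyz": [-0.03, 0, 0.03], "hand": 20}
  ]
}}

```text
t: 12.27
tool_pos: [0.5384, 0.1012, 0.1183]
ee_rot: [-0.701, 0.086, -0.085, 0.702]
contact_force: [-5.1, 5.9, 6.5]
grip_width: 0.0365
```

{"api": "servo_tool", "payload": {
  "targets": [
    {"delta_rot": [0, -6, 0], "xyz": [0, 0, 0], "hand": 20},
    {"delta_rot": [0, -12, 0], "xyz": [0, 0, 0], "hand": 20},
    {"delta_rot": [0, -18, 0], "xyz": [0, 0, 0], "hand": 20},
    {"delta_rot": [0, -23, 0], "xyz": [0, 0, 0], "hand": 20},
    {"delta_rot": [0, -26, 0], "xyz": [0, 0, 0], "hand": 20}
  ]
}}

```text
t: 12.68
tool_pos: [0.5377, 0.1012, 0.1182]
ee_rot: [-0.703, -0.074, 0.076, 0.704]
contact_force: [-7.4, 5.1, 9.4]
grip_width: 0.0362
```

{"api": "servo_tool", "payload": {
  "targets": [
    {"delta_rot": [0, 0, 0], "xyz": [0, 0, 0], "hand": 20},
    {"delta_rot": [0, 0, 0], "xyz": [0, 0, 0], "hand": 20}
  ]
}}

```text
t: 12.85
tool_pos: [0.5377, 0.1013, 0.1182]
ee_rot: [-0.703, -0.072, 0.074, 0.704]
contact_force: [-6.5, 6.4, 8.2]
grip_width: 0.0366
```

Run:
```python
from h import *
goto([.54,.1,.119],np.radians(27.6)); s=arm.observe(); print(R.from_quat(s["ee_rot"]).inv().apply(s["contact_force"]), s["moment"])
im,po=snap("wrist","w14"); a,_=snap("side","d14"); b,_=snap("scene","s14"); np.savez("po14.npz",p=po[0],q=po[1])
cv2.imwrite("pics/d14z.png",cv2.resize(a[160:250,215:335,::-1],None,fx=6,fy=6,interpolation=2))
```

```text
t 12.85 pos [0.5377 0.1013 0.1182] shift cm [ 0.2  -0.08 -0.17]
x ax [ 0.979  0.206 -0.003] y [-0.003  0.002 -1.   ] head deg 11.86
rot deg [ -0.14 -15.74  -0.13]
[-5.07953055 -8.21483524  7.58848591] [ 7.56613375e-01  1.14602254e+00 -1.14292292e-03]
```

View pics/w14.png

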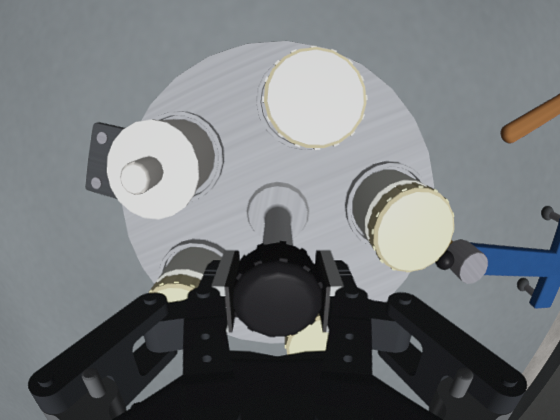

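View pics/d14z.png

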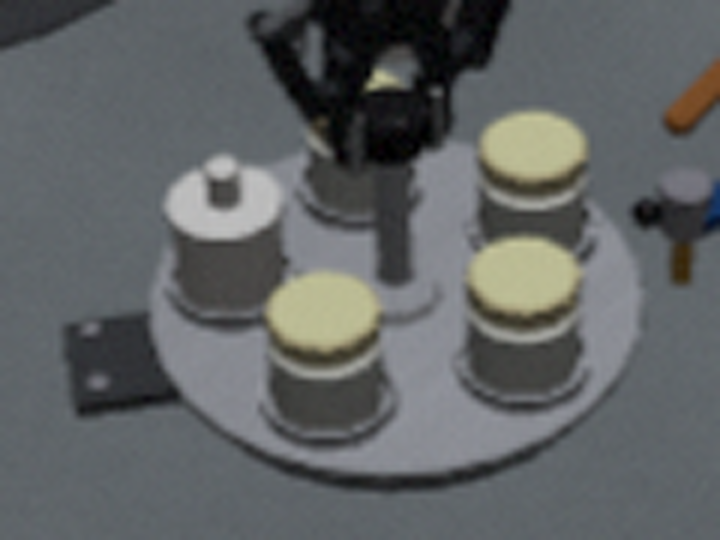

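{"api": "servo_tool", "payload": {
  "targets": [
    {"delta_rot": [0, -5, 0], "xyz": [-0.04, -0.04, 0.06], "hand": 20},
    {"delta_rot": [0, -11, 0], "xyz": [-0.04, -0.04, 0.06], "hand": 20},
    {"delta_rot": [0, -14.5, 0], "xyz": [-0.04, -0.04, 0.06], "hand": 20},
    {"delta_rot": [0, -15.7, 0], "xyz": [-0.04, -0.04, 0.06], "hand": 20},
    {"delta_rot": [0, -15.7, 0], "xyz": [-0.04, -0.04, 0.06], "hand": 20}
  ]
}}

```text
t: 13.42
tool_pos: [0.5373, 0.1011, 0.1183]
ee_rot: [-0.686, -0.168, 0.17, 0.687]
contact_force: [-6.0, 2.2, 5.6]
grip_width: 0.0365
```

{"api": "servo_tool", "payload": {
  "targets": [
    {"delta_rot": [0, 0, 0], "xyz": [0, 0, 0], "hand": 20},
    {"delta_rot": [0, 0, 0], "xyz": [0, 0, 0], "hand": 20}
  ]
}}

```text
t: 13.58
tool_pos: [0.5373, 0.1011, 0.1183]
ee_rot: [-0.686, -0.167, 0.169, 0.687]
contact_force: [-5.7, 2.4, 4.8]
grip_width: 0.0366
```

Run:
```python
from h import *
goto([.54,.1,.119],np.radians(27.6)); s=arm.observe(); print(s["contact_force"], s["moment"])
im,po=snap("wrist","w15"); a,_=snap("side","d15"); b,_=snap("scene","s15"); np.savez("po15.npz",p=po[0],q=po[1])
cv2.imwrite("pics/d15z.png",cv2.resize(a[160:250,215:335,::-1],None,fx=6,fy=6,interpolation=2))
cv2.imwrite("pics/w15z.png",cv2.resize(im[30:350,60:460,::-1],None,fx=1.8,fy=1.8,interpolation=2))
```

```text
t 13.5833 pos [0.5373 0.1011 0.1183] shift cm [ 0.19 -0.07 -0.22]
x ax [ 0.887  0.462 -0.002] y [-0.003  0.001 -1.   ] head deg 27.54
rot deg [-0.1  -0.06 -0.13]
[-5.6645272   2.44136356  4.80608007] [0.34192863 0.91273969 0.04495953]
```

View pics/w15z.png

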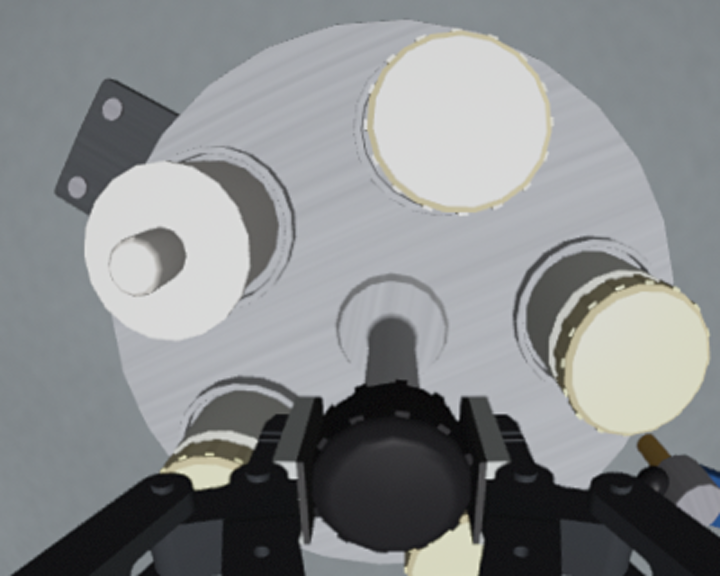

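View pics/d15z.png

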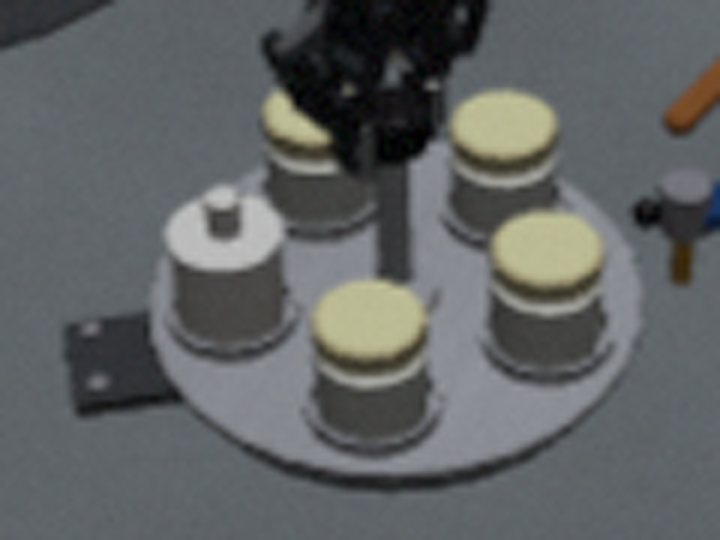

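Run:
```python
from h import *
from scipy.optimize import least_squares
f=np.load("po15.npz"); po=(f["p"],f["q"])
W=lambda x,y,z: onz("wrist",(x/1.8+60-.2,y/1.8+30-.2),z,po)[:2]
Z=[(118,345),(125,385),(145,440),(220,75),(270,42),(330,25),(390,20),(440,23),(560,68),(610,120),(645,175),(665,230),(672,275)]
D=np.array([W(x,y,.026) for x,y in Z]); r=least_squares(lambda c:np.hypot(*(D-c[:2]).T)-.128,[.54,.1],loss="soft_l1",f_scale=.001); print("disc",r.x,(r.fun*1000).round(1))
s1,s2=W(112,109,.012),W(77,187,.012); s=(s1+s2)/2; e=s1-s2
ang=lambda d:np.degrees(np.arctan2(d[1],d[0]))
T=[("lid",W(167,250,.094),0),("cap",W(460,122,.09),72),("cap2",W(637,360,.09),144),("ledge",s,0)]
for c in (r.x,po[0][:2]):
  for n,p,o in T: d=p-c; print(n,np.hypot(*d).round(4),(ang(d)+o).round(2)%360,end="; ")
  print()
print("edge normal",ang(e)%360,ang(e)+90, s1,s2)
V=lambda x,y,z: onz("side",(x/6+215-.4,y/6+160-.4),z)[:2]
s=[V(90,330,.012),V(98,382,.012)]; c1=V(67,325,.012);c2=V(78,412,.012)
caps=[V(369,305+2,.09),V(547,238,.09),V(503,120,.09)]; lid=V(225,229,.094)
P=np.array([lid-0]+caps)
print(np.round(P,4))
# axis by circle fit radius .085 + phase
angs=np.radians([0,72,144,216])
def res(q): return np.r_[[np.array(q[:2])+.085*np.array([np.cos(q[2]+a),np.sin(q[2]+a)])-p for a,p in zip(angs,P)]].ravel()
q=least_squares(res,[.54,.1,3.08]).x; print(q[:2],np.degrees(q[2]),(res(q)*1000).round(1)); m=(s[0]+s[1])/2; print("ledge",ang(m-q[:2])%360, ang((c1+c2)/2-q[:2])%360,ang(c1-c2)+90,ang(s[0]-s[1])+90)
```

```text
disc [0.53734964 0.09853492] [-2.8 -0.4  3.7 -0.4  1.  -0.  -0.5 -0.   2.   0.  -0.3 -0.3 -0.3]
lid 0.0821 172.74; cap 0.0855 175.71; cap2 0.0827 178.28; ledge 0.1585 176.44; 
lid 0.0817 174.52; cap 0.083 176.12; cap2 0.0813 176.77; ledge 0.1583 177.37; 
edge normal 86.42577584201247 176.42577584201246 [0.38042254 0.1284667 ] [0.37791108 0.08825947]
[[0.4521 0.0973]
 [0.5082 0.0272]
 [0.6051 0.052 ]
 [0.6095 0.1469]]
[0.53753856 0.10118533] 178.8898743052756 [ 0.5  5.5  1.5 -6.3  0.2 -2.1 -2.2  2.9]
ledge 176.25594512658577 178.4896998211406 175.77528151172828 176.47724577140212
```

Run:
```python
from h import *
from scipy.optimize import least_squares
f=np.load("po15.npz"); po=(f["p"],f["q"])
W=lambda x,y,z: onz("wrist",(x/1.8+60-.2,y/1.8+30-.2),z,po)[:2]
ang=lambda d:np.degrees(np.arctan2(d[1],d[0]))%360
def phase(P,A):
    # rigid fit, free centre and radius
    A=np.radians(A); B=np.vstack([np.c_[1,0,np.cos(a),-np.sin(a)] if i==0 else np.c_[0,1,np.sin(a),np.cos(a)] for a in A for i in (0,1)])
    q=np.linalg.lstsq(B,np.array(P).ravel(),rcond=None)[0]; print("c",q[:2].round(4),"r",np.hypot(q[2],q[3]).round(4),"phase",ang(q[2:]).round(2),"res mm",((B@q-np.array(P).ravel())*1000).round(1)); return q[:2]
phase([W(167,250,.094),W(460,122,.09),W(637,360,.09)],[0,-72,-144])
b=cv2.imread("pics/s15.png"); cv2.imwrite("pics/s15z.png",cv2.resize(b[170:300,240:380],None,fx=4.5,fy=4.5,interpolation=2))
for n in ("side","scene"):
    for k in ("0","15"):
        im=cv2.imread(f"pics/{n}{k}.png" if k=="0" else f"pics/{n[0] if n=='scene' else 'd'}15.png"); h=cv2.cvtColor(im,cv2.COLOR_BGR2HSV)
        m=((h[...,0]>20)&(h[...,0]<35)&(h[...,1]>50)&(h[...,2]>90)).astype(np.uint8); N,l,s,c=cv2.connectedComponentsWithStats(m)
        print(n,k,[(c[i].round(1).tolist(),int(s[i,4]),s[i,2:4].tolist()) for i in range(1,N) if 60<s[i,4]<800])
```

```text
c [0.5366 0.1027] r 0.0811 phase 175.68 res mm [-0.2 -0.1  0.3 -0.1 -0.1  0.2]
side 0 [([306.1, 187.3], 155, [17, 11]), ([253.4, 190.0], 152, [18, 12]), ([298.5, 208.4], 186, [18, 13]), ([264.3, 210.5], 187, [20, 13])]
side 15 [([298.4, 181.0], 147, [18, 11]), ([305.5, 201.5], 177, [18, 12]), ([276.1, 213.2], 190, [19, 13])]
scene 0 [([262.5, 226.7], 101, [23, 9]), ([333.4, 229.6], 108, [24, 11]), ([271.1, 254.2], 120, [26, 12])]
scene 15 [([281.2, 215.0], 68, [17, 9]), ([259.7, 236.8], 101, [24, 11]), ([330.7, 248.8], 113, [25, 14]), ([288.3, 260.0], 114, [26, 11])]
```

View pics/s15z.png

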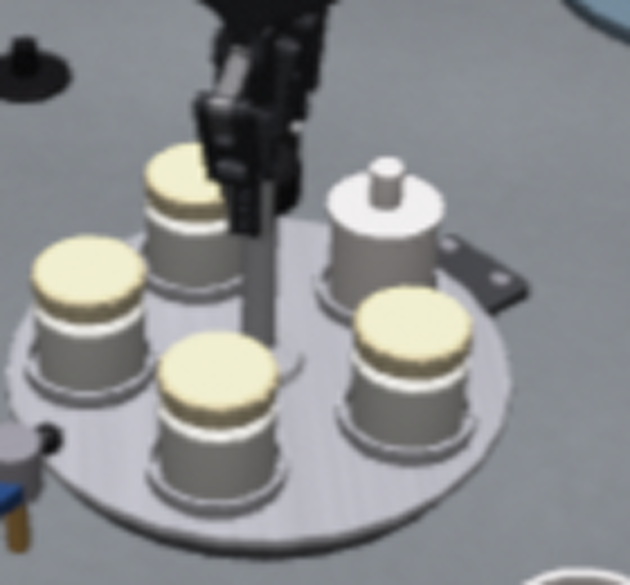

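Run:
```python
from h import *
ang=lambda d:np.degrees(np.arctan2(d[1],d[0]))%360
def phase(P,A):
    A=np.radians(A); B=np.vstack([[1,0,np.cos(a),-np.sin(a)] if i==0 else [0,1,np.sin(a),np.cos(a)] for a in A for i in (0,1)])
    q=np.linalg.lstsq(B,np.array(P).ravel(),rcond=None)[0]; print("c",q[:2].round(4),"r",np.hypot(q[2],q[3]).round(4),"phase",ang(q[2:]).round(2),"res mm",((B@q-np.array(P).ravel())*1000).round(1)); return q[:2]
S=lambda p,z=.088: onz("side",p,z)[:2]
c0=phase([S(p) for p in [(306.1,187.3),(253.4,190),(298.5,208.4),(264.3,210.5)]],[-72,72,-144,144])
c1=phase([S(p) for p in [(298.4,181),(305.5,201.5),(276.1,213.2)]],[-144,144,72])
c2=phase([S(p) for p in [(298.4,181),(305.5,201.5),(276.1,213.2)]]+[S((225/6+215-.4,228/6+160-.4),.093)],[-144,144,72,0])
Z=lambda x,y,z=.09: onz("scene",(x/4.5+240-.4,y/4.5+170-.4),z)[:2]
c3=phase([Z(89,270),Z(218,370),Z(413,325),Z(386,203,.094)],[-144,144,72,0][:0] or [72,144,216,0])
m=(Z(448,244,.012)+Z(501,277,.012))/2; print("scene ledge",ang(m-c3), ang(Z(448,244,.012)-Z(501,277,.012)), m)
```

```text
c [0.5382 0.0973] r 0.0846 phase 78.92 res mm [-0.4  0.6  0.2  0.2 -0.1 -0.9  0.3  0.1]
c [0.5372 0.0977] r 0.084 phase 176.56 res mm [-0.1  0.3 -0.1 -0.5  0.2  0.2]
c [0.5367 0.0967] r 0.084 phase 177.3 res mm [-1.3  0.2  0.1 -0.6  0.8 -1.1  0.4  1.5]
c [0.5323 0.1304] r 0.0757 phase 227.37 res mm [-35.4  17.   -4.5  -0.8  19.9  20.8  20.  -37. ]
scene ledge 188.9295833502801 267.22788755258165 [0.37732034 0.10600606]
```

Run:
```python
from h import *
s=arm.observe(); print(s["t"],s["grip_width"],s["contact_force"],np.abs(s["joint_velocities"]).max()); print(arm.close_job())
```

```text
13.7333 0.036279664852190065 [-5.61414697  3.28966351  5.13117673] 0.0007414377199670817
the job is handed in; nothing more can be done
None
```

The open pot now has its lid on and stands at the front over the ledge, and the gripper is holding the centre knob. I handed the job in at 13.7 s; no verdict is reported.

- **Lid:** I lowered the white lid into the open pot until it met the rim at the height I had worked out (TCP z 0.0913 m), with about 7 N of push. It looked fully down and level in the wrist and scene pictures before I turned anything, and in all three views at the end.
- **Turn:** I gripped the knob at 40 N and turned the carousel 97.7° anticlockwise. The pots kept their places in the wrist picture, so the grip did not slip.
- **Final angle:** The side view's caps put the pot at about 176.6°, or 177.3° with the lid included. The wrist view's last fit gives 175.7°. The ledge points to about 176.4° (175.8–176.5° from its edge; sightlines from the axis spread more, 175.6–178.5°), so I expect the pot to be within about 1° of square.
- **At hand-in:** The arm was still, with a residual force of about 8 N. The other jars were upright in their collars, and I did not touch the bystanders or look-alikes.
- **Checks that failed or disagreed:**
    - A last cross-check from the scene camera gave nonsense because I had put the jars in the wrong order, so I did not use it.
    - A first hand-picked fit of the side view gave 178.9°, but with residuals of up to 6 mm, so I redid it with colour masks to get the side-view figures above.
    - The estimates of the turning axis differed between cameras by 2–4 mm; I used the contact force while turning to stay centred.

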